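# Load the mail cabinet's lock batteries

## Robot

A 7-joint arm with a two-finger parallel gripper is mounted at the origin on the work surface. World frame = base frame: x ahead of the robot, y to its left, z up, the work surface at z = 0. Lengths are in m, angles in degrees, forces in N, time in s.
With the tool pointing down it reaches from about 0.425 to 0.875 m from the base axis. Payload 4.7 kg.
Tool frame: the origin (TCP) lies between the finger pads; the fingertips stand 22 mm ahead of it and the grasp point (between the pads) lies 3 mm ahead of it (env.tip_reach is the distance from the TCP to the fingertips, in m); z points along the fingers, y is the line along which they close (so a half turn about z gives the same grasp; the last joint's range is limited). The gripper opens to 87 mm and grips with 3 to 60 N. Pads are 19 mm wide; open, the fingers measure 117 mm over their backs; the gripper's body (75 mm by 190 mm) begins 51 mm behind the grasp point.
Start: joints at [-65.884, 18.392, -4.016, 83.108, 1.295, 78.541, -3.26], TCP at [0.257, 0.597, 0.245] pointing down, gripper open.
Joint ranges: [-163.93, 163.93], [-17.29, 119.83], [-79.2, 71.16], [3.27, 140.29], [-89.18, 269.18], [5.43, 117.66], [-154.24, 154.24]. Speed limits (degrees/s): [147.25, 147.25, 180, 180, 180, 180, 180].

## Interface

Orientations are given as [roll, pitch, yaw] about the fixed x, y, z axes, in that order (R = Rz(yaw) Ry(pitch) Rx(roll)).
In Python, from cell import env gives the robot as it stands.
- The arm moves only by the shell command python3 -m creep 'ROWS' [FORCE]. ROWS is JSON, one flat list of numbers, 7 for each row, row after row: the finger opening in mm, from 0 to 87, then the shift along the tool's x, y, z in units of 30 mm (1.0 is 30 mm), then the turn, a rotation vector about the tool's x, y, z in units of 6 degrees (1.0 is 6 degrees). A call has 1 to 12 rows; each row is the pose to reach, as a shift and turn from the pose commanded when the call began, along the tool's axes at that moment; what a row does not reach only later rows make up. A row lasts 1/10 s, in which the tool goes at most 50 mm and 8.59 degrees, less where a joint would pass 70% of its speed; a pose out of reach is approached as far as the arm can. A call with a gripper value outside its range is refused whole. The fingers move at their own pace and stop on an object; FORCE is the grip in N (left out, the last holds). Time passes only in rows, so rows that repeat a pose let the fingers close. It gives the time, the measured TCP pose, the force, the opening and the grip force at its end, in the units of the state.
- env.get_obs(): the state, without advancing time (a new reading comes with each control period).
- env.read_camera(name): name is "side" or "top" or "wrist"; returns a dict with "color" (420x560x3 uint8, red, green, blue), "depth" (420x560 float32, m along the optical axis (not along the pixel's ray), 0 where there is no reading), "fovy" (degrees; the focal length in pixels is half the picture's height over the tangent of half this angle, whatever the lens; pixels are square), "cx", "cy" (the principal point, pixels), "R" (3x3) and "t" (3): a world point X has camera coordinates R X + t. Camera axes: x right, y down, z forward; pixel columns grow to the right and rows downward; lengths in m; the calibration is good to about 2 mm. A picture is of the moment at which its call begins.
- env.sign_off(): hands the job in; it is judged then, once.
The state is a dict: "time_s": time; "qpos": joint angles; "joint_velocities": joint speeds; "effort": joint torques, N m; "tool_pos": TCP position; "tool_rot": TCP orientation; "force": force on the tool from outside, world axes, zero at the start; "wrist_torque": the same for the moment, N m; "grip_width": finger opening in m; "grasp_force": force on a finger pad.
Only numpy, scipy, OpenCV 4.12 (cv2) and the standard library are available. Lean on these libraries where they do the work, as an engineer would, in place of code of your own. Each camera call takes 0.05 s, during which the arm holds its last target. There are 200 camera calls.

## Task

Load the battery packs lying on the ledge, widest first, into the mail cabinet's lock: hold each pack near its cap, turn it contacts-down within the fingers by pushing its free end against the rounded lip along the cabinet's front top edge, then stand it fully home in the pocket of its own width. When every pack is in, turn the lock knob clockwise to its stop, and leave the bowl, keyring and door wedge undisturbed.

Things in the scene. Friction and masses are not known exactly. Their poses are not given: they have to be found in the camera images.
- pack_58: lock battery pack 58 mm wide (the packs differ in width alone), a flat block 96 long x 58 wide x 22 mm thick, 155 g nominal. Origin at its centre; x runs along the length from the rounded black cap end (-48 mm) to the end with two brass contacts (+48 mm), y along the width, z through the thickness. Lies on a broad face on the ledge; may be absent (None)
- pack_48: lock battery pack 48 mm wide (the packs differ in width alone), a flat block 96 long x 48 wide x 22 mm thick, 142 g nominal. Origin at its centre; x runs along the length from the rounded black cap end (-48 mm) to the end with two brass contacts (+48 mm), y along the width, z through the thickness. Lies on a broad face on the ledge; may be absent (None)
- pack_38: lock battery pack 38 mm wide (the packs differ in width alone), a flat block 96 long x 38 wide x 22 mm thick, 129 g nominal. Origin at its centre; x runs along the length from the rounded black cap end (-48 mm) to the end with two brass contacts (+48 mm), y along the width, z through the thickness. Lies on a broad face on the ledge; may be absent (None)
- pack_28: lock battery pack 28 mm wide (the packs differ in width alone), a flat block 96 long x 28 wide x 22 mm thick, 116 g nominal. Origin at its centre; x runs along the length from the rounded black cap end (-48 mm) to the end with two brass contacts (+48 mm), y along the width, z through the thickness. Lies on a broad face on the ledge; may be absent (None)
- cabinet: fixed slim stainless mail cabinet standing on the ledge, 150 deep (its x) x 480 wide (its y) x 150 mm high; origin at the centre of its underside, its front (with the tilt-out bin) faces its -x, towards the robot; flat top at 150 mm with the pockets and knob in it
- lip: fixed round stainless lip bar, 5 mm radius, along the cabinet's front top edge; origin on its axis at mid length, it runs 230 mm to either side along its y, x points into the cabinet. Axis 145 mm above the ledge, 25 mm in front of the cabinet's face, open below. A pack pinched across its width turns about the pads when pushed on it, slides some mm in them and springs back a few degrees
- slot_58 (a point): centre of the floor of the pocket for the pack 58 mm wide, in the cabinet's top: pocket 62 mm (along the point's x) x 26 mm (along its y), 30 mm deep, straight sided with a 4 mm lead-in at the mouth; axes parallel to the cabinet's. The pockets lie in a row along the cabinet, 48 mm apart centre to centre, the narrowest next to the knob, the widest at the cabinet's left (+y) end
- slot_48 (a point): centre of the floor of the pocket for the pack 48 mm wide, in the cabinet's top: pocket 52 mm (along the point's x) x 26 mm (along its y), 30 mm deep, straight sided with a 4 mm lead-in at the mouth; axes parallel to the cabinet's. The pockets lie in a row along the cabinet, 48 mm apart centre to centre, the narrowest next to the knob, the widest at the cabinet's left (+y) end
- slot_38 (a point): centre of the floor of the pocket for the pack 38 mm wide, in the cabinet's top: pocket 42 mm (along the point's x) x 26 mm (along its y), 30 mm deep, straight sided with a 4 mm lead-in at the mouth; axes parallel to the cabinet's. The pockets lie in a row along the cabinet, 48 mm apart centre to centre, the narrowest next to the knob, the widest at the cabinet's left (+y) end
- slot_28 (a point): centre of the floor of the pocket for the pack 28 mm wide, in the cabinet's top: pocket 32 mm (along the point's x) x 26 mm (along its y), 30 mm deep, straight sided with a 4 mm lead-in at the mouth; axes parallel to the cabinet's. The pockets lie in a row along the cabinet, 48 mm apart centre to centre, the narrowest next to the knob, the widest at the cabinet's left (+y) end
- knob (a joint): lock knob on the cabinet's top; rad, grows as it turns clockwise seen from above, 0 with its grip bar along the cabinet's x (unlocked), stop at 1.571 (locked); stays where it is left, turns with about 0.04 N m
- knob_grip (a point): point on the knob's upright axis at the height to grip its bar (bar 42 long x 14 thick x 32 mm high, its top 7 mm above this point)
- bowl: navy ceramic bowl, 84 mm across, 45 mm high, on the right end of the cabinet's top; origin at the centre of its underside; leave alone
- keyring: chrome keyring with a key, 34 mm ring, about 6 mm high, on the cabinet's top between knob and bowl; origin at the ring's centre underneath; leave alone
- wedge: grey plastic door stop wedge 120 x 40 x 29 mm on the ledge; origin at the centre of its underside; leave alone
There are look-alikes about, which are no part of the job. What is shaped like the pack_38 but blue or orange is not meant.

How it is judged (in metres and radians):
On the way, in this order (a step that is already met when the one before it is completed fails the run):
1. the 58 mm wide pack, held in the fingers, is pushed on the lip to point contacts-down (within about 35 degrees) (contact force between pack_58 and the fingers above 1 N and contact force between pack_58 and lip above 0.5 N and angle between pack_58's own x axis and vertical above 2.5 rad), for 0.1 s.
2. the 48 mm wide pack, held in the fingers, is pushed on the lip to point contacts-down (within about 35 degrees) (contact force between pack_48 and the fingers above 1 N and contact force between pack_48 and lip above 0.5 N and angle between pack_48's own x axis and vertical above 2.5 rad), for 0.1 s.
3. the 38 mm wide pack, held in the fingers, is pushed on the lip to point contacts-down (within about 35 degrees) (contact force between pack_38 and the fingers above 1 N and contact force between pack_38 and lip above 0.5 N and angle between pack_38's own x axis and vertical above 2.5 rad), for 0.1 s.
4. the 28 mm wide pack, held in the fingers, is pushed on the lip to point contacts-down (within about 35 degrees) (contact force between pack_28 and the fingers above 1 N and contact force between pack_28 and lip above 0.5 N and angle between pack_28's own x axis and vertical above 2.5 rad), for 0.1 s.
5. every pack stands fully home in its own pocket, contacts down, the knob not yet turned past half way (horizontal distance between pack_58 and slot_58 below 0.006 m and z of pack_58 in the frame of slot_58 between 0.04 and 0.052 m and angle between each of pack_58, pack_48, pack_38, pack_28's own x axis and vertical above 3.03 rad and angle between the y axis of pack_58 and the x axis of slot_58, either way round below 0.15 rad and horizontal distance between pack_48 and slot_48 below 0.006 m and z of pack_48 in the frame of slot_48 between 0.04 and 0.052 m and angle between the y axis of pack_48 and the x axis of slot_48, either way round below 0.15 rad and horizontal distance between pack_38 and slot_38 below 0.006 m and z of pack_38 in the frame of slot_38 between 0.04 and 0.052 m and angle between the y axis of pack_38 and the x axis of slot_38, either way round below 0.15 rad and horizontal distance between pack_28 and slot_28 below 0.006 m and z of pack_28 in the frame of slot_28 between 0.04 and 0.052 m and angle between the y axis of pack_28 and the x axis of slot_28, either way round below 0.15 rad and value of joint knob below 0.8 rad), for 0.3 s.
6. the knob is turned clockwise to its stop (value of joint knob above 1.35 rad), for 0.2 s.
At the end, for the whole second after the job is handed in: every pack that is present stands contacts-down in the pocket of its own width, on the floor within 4 mm, within 6 mm of its centre, upright within 6 degrees, square within 8 degrees and at rest; the knob reads over 1.35 rad (horizontal distance between pack_58 and slot_58 below 0.006 m and z of pack_58 in the frame of slot_58 between 0.04 and 0.052 m and angle between each of pack_58, pack_48, pack_38, pack_28's own x axis and vertical above 3.03 rad and angle between the y axis of pack_58 and the x axis of slot_58, either way round below 0.15 rad and horizontal distance between pack_48 and slot_48 below 0.006 m and z of pack_48 in the frame of slot_48 between 0.04 and 0.052 m and angle between the y axis of pack_48 and the x axis of slot_48, either way round below 0.15 rad and horizontal distance between pack_38 and slot_38 below 0.006 m and z of pack_38 in the frame of slot_38 between 0.04 and 0.052 m and angle between the y axis of pack_38 and the x axis of slot_38, either way round below 0.15 rad and horizontal distance between pack_28 and slot_28 below 0.006 m and z of pack_28 in the frame of slot_28 between 0.04 and 0.052 m and angle between the y axis of pack_28 and the x axis of slot_28, either way round below 0.15 rad and value of joint knob above 1.35 rad and linear speed of each of pack_58, pack_48, pack_38, pack_28 below 0.02 m/s); the robot touches nothing.
It fails at once if the bowl is moved more than 3 cm (distance of bowl from where it was at the start of the episode above 0.03 m).
It fails at once if the keyring is moved more than 3 cm (distance of keyring from where it was at the start of the episode above 0.03 m).
It fails at once if the wedge is moved more than 3 cm (distance of wedge from where it was at the start of the episode above 0.03 m).
Of pack_58, pack_48, pack_38, pack_28 only 3 to 4 are there at a start; the rules pass over those that are not, and their reading is None.
At some moment in a run one of pack_58, pack_48, pack_38, pack_28 may be knocked a few centimetres aside while the robot is not near it.
Once in a run the grip may slacken for a moment while it holds something.
It also fails if it takes over 210 s, if anything falls off the work surface, if the arm or the gripper's body presses on something with over 40 N, if the wrist force passes 120 N, or if a joint passes its speed limit or range.

## Working session

There is one attempt and no reset: what is moved stays moved. The work goes in short steps, Python scripts to look and compute and a shell command to move; the robot and the scene stay as the last step left them, time stands still between calls to the robot, and variables do not carry over. Pictures are saved under pics/ and viewed, at most 14 in all, crops included, and the job is handed in when it is done.

```bash
ls; mkdir -p pics; python3 - <<'E'
from cell import env
import cv2,numpy as np
o=env.get_obs(); print(o['tool_pos'],o['tool_rot'],o['grip_width'],env.tip_reach)
for n in ['top','side']:
    c=env.read_camera(n); cv2.imwrite(f'pics/{n}0.png',c['color'][:,:,::-1]); np.savez(f'{n}0.npz',**c)
    print(n,c['fovy'],c['cx'],c['cy'],c['R'].round(3).tolist(),c['t'].round(3).tolist(), (-c['R'].T@c['t']).round(3))
E
```

```text
pics
[0.25700587 0.5964554  0.24345382] [-1.79889197e+02  4.90793191e-03  1.56695158e+02] 0.08699977257453055 0.022
top 51.85434141312995 278.55939445053866 206.4957495393613 [[0.004, -1.0, 0.022], [-0.995, -0.006, -0.096], [0.096, -0.021, -0.995]] [-0.125, 0.473, 1.086] [ 0.368 -0.099  1.129]
side 57.04939231115573 279.5719489753983 207.34502833292902 [[0.924, -0.381, 0.02], [-0.174, -0.466, -0.868], [0.34, 0.799, -0.497]] [-0.48, 0.136, 0.916] [ 0.156 -0.851  0.583]
```

View pics/top0.png

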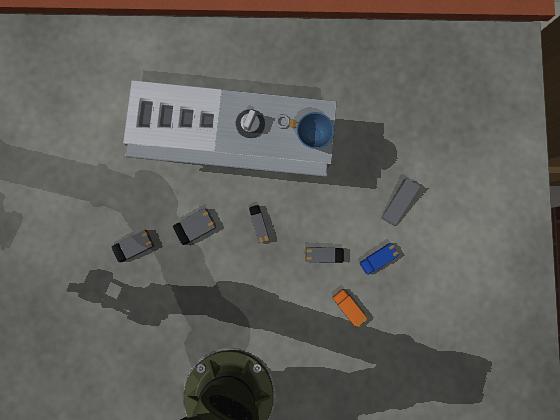

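View pics/side0.png

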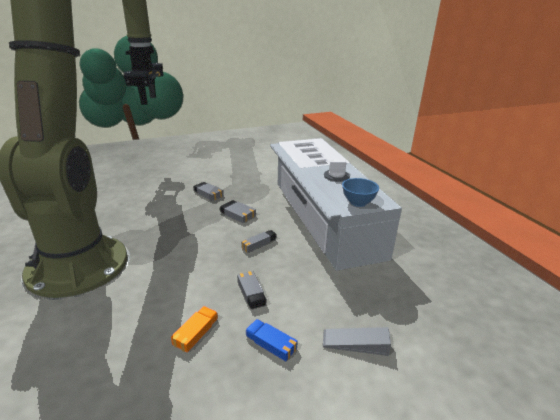

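Both views show four grey packs at top-view pixels (133,245), (195,226), (260,224) and (325,255). The look-alikes are the blue one at (381,258), the orange one at (349,308) and the grey wedge at (402,201). In the cabinet the pockets run from (146,113) to (207,119), the knob is at (250,121), the keyring at (284,121) and the bowl at (315,129). I'll use the grey bodies with a black cap and brass contacts, and measure their widths next.

```bash
cat > lib.py <<'E'
from cell import env
import cv2,numpy as np
from scipy.spatial.transform import Rotation as Ro
def cam(n):
    c=env.read_camera(n); c['f']=210/np.tan(np.radians(c['fovy']/2)); return c
def cloud(c):
    v,u=np.mgrid[0:420,0:560]; d=c['depth']
    P=np.stack([(u-c['cx'])/c['f']*d,(v-c['cy'])/c['f']*d,d],-1)
    W=(P-c['t'])@c['R']; W[d==0]=np.nan; return W
def ray(c,uv,z):
    uv=np.atleast_2d(uv).astype(float)
    d=np.c_[(uv-[c['cx'],c['cy']])/c['f'],np.ones(len(uv))]@c['R']; o=-c['R'].T@c['t']
    return o+d*((z-o[2])/d[:,2])[:,None]
def rect(pts):  # metric min-area rect -> centre, long, short, yaw of long side
    (cx,cy),(w,h),a=cv2.minAreaRect((pts*1000).astype(np.float32))
    if w<h: w,h,a=h,w,a+90
    return np.array([cx,cy])/1000,w,h,(a+90)%180-90
def packs(c,zt=0.022):
    W=cloud(c); hsv=cv2.cvtColor(c['color'],cv2.COLOR_RGB2HSV); Z=W[...,2]
    m=((Z>zt-0.009)&(Z<zt+0.009)).astype(np.uint8); m=cv2.morphologyEx(m,cv2.MORPH_OPEN,np.ones((3,3)))
    out=[]
    for k in cv2.findContours(m,cv2.RETR_EXTERNAL,cv2.CHAIN_APPROX_NONE)[0]:
        if cv2.contourArea(k)<100: continue
        uv=k[:,0,:]; ctr,L,w,a=rect(ray(c,uv,zt)[:,:2])
        mm=np.zeros_like(m); cv2.drawContours(mm,[k],-1,1,-1); 
        br=(mm>0)&(hsv[...,1]>90)&(hsv[...,0]>8)&(hsv[...,0]<30)
        dk=(mm>0)&(hsv[...,2]<60)
        f=lambda q: ray(c,np.argwhere(q)[:,::-1].mean(0),zt)[0,:2] if q.sum()>2 else None
        b,dd=f(br),f(dk)
        t=b if b is not None else (2*ctr-dd if dd is not None else ctr)
        if np.dot(t-ctr,[np.cos(np.radians(a)),np.sin(np.radians(a))])<0: a+=180
        out.append(dict(uv=uv.mean(0).round(),ctr=ctr.round(4),L=round(L,1),w=round(w,1),yaw=round((a+180)%360-180,1),nb=int(br.sum()),nd=int(dk.sum()),sat=int(np.median(hsv[...,1][mm>0]))))
    return out
def go(p,yaw=None):  # shift (30 mm units) and turn (6 deg units) in tool axes to reach TCP p, pointing down, with yaw
    o=env.get_obs(); R=Ro.from_euler('xyz',o['tool_rot'],degrees=True)
    if yaw is None: yaw=o['tool_rot'][2]
    s=R.inv().apply(np.array(p)-o['tool_pos'])/0.03
    r=(R.inv()*Ro.from_euler('xyz',[180,0,yaw],degrees=True)).as_rotvec(degrees=True)/6
    return s.round(2),r.round(2)
E
python3 - <<'E'
from lib import *
c=cam('top'); 
for p in packs(c): print(p)
W=cloud(c); Z=W[...,2]; print('ledge',np.nanmedian(Z))
m=((Z>0.142)&(Z<0.158)).astype(np.uint8); k=max(cv2.findContours(m,cv2.RETR_EXTERNAL,cv2.CHAIN_APPROX_NONE)[0],key=cv2.contourArea)
print('cab',rect(ray(c,k[:,0],0.15)[:,:2]), np.nanmedian(Z[m>0]))
pk=((Z<0.140)&(Z>0.10)).astype(np.uint8); 
box=cv2.fillConvexPoly(np.zeros_like(m),cv2.convexHull(k),1); pk&=box
for q in cv2.findContours(pk,cv2.RETR_EXTERNAL,cv2.CHAIN_APPROX_NONE)[0]:
    if cv2.contourArea(q)>15: print('pocket',q[:,0].mean(0),rect(ray(c,q[:,0],0.12)[:,:2]))
kb=((Z>0.166)&(Z<0.25)&(box>0)).astype(np.uint8)
for q in cv2.findContours(kb,cv2.RETR_EXTERNAL,cv2.CHAIN_APPROX_NONE)[0]:
    if cv2.contourArea(q)>15:
        h=np.nanmax(Z[cv2.drawContours(np.zeros_like(m),[q],-1,1,-1)>0]); print('high',q[:,0].mean(0),h,rect(ray(c,q[:,0],h)[:,:2]))
cv2.imwrite('pics/crop1.png',cv2.resize(c['color'][70:280,100:380,::-1],None,fx=2.8,fy=2.8,interpolation=cv2.INTER_CUBIC))
E
```

```text
{'uv': array([257., 386.]), 'ctr': array([ 0.0283, -0.0683]), 'L': 86.2, 'w': 23.1, 'yaw': -143.1, 'nb': 1, 'nd': 166, 'sat': 83}
{'uv': array([224., 366.]), 'ctr': array([0.0722, 0.0079]), 'L': 88.6, 'w': 22.7, 'yaw': -96.8, 'nb': 1, 'nd': 178, 'sat': 80}
{'uv': array([350., 308.]), 'ctr': array([ 0.218 , -0.3029]), 'L': 96.9, 'w': 38.3, 'yaw': -141.2, 'nb': 575, 'nd': 2, 'sat': 198}
{'uv': array([324., 255.]), 'ctr': array([ 0.3516, -0.2407]), 'L': 94.8, 'w': 38.0, 'yaw': 89.4, 'nb': 33, 'nd': 145, 'sat': 17}
{'uv': array([379., 258.]), 'ctr': array([ 0.3419, -0.3804]), 'L': 97.0, 'w': 38.8, 'yaw': -58.1, 'nb': 21, 'nd': 7, 'sat': 199}
{'uv': array([132., 245.]), 'ctr': array([0.3724, 0.2484]), 'L': 96.8, 'w': 48.7, 'yaw': -64.1, 'nb': 35, 'nd': 172, 'sat': 17}
{'uv': array([194., 226.]), 'ctr': array([0.4224, 0.0942]), 'L': 95.7, 'w': 58.4, 'yaw': -61.2, 'nb': 29, 'nd': 211, 'sat': 17}
{'uv': array([258., 224.]), 'ctr': array([ 0.4303, -0.0714]), 'L': 95.1, 'w': 27.6, 'yaw': -162.8, 'nb': 28, 'nd': 91, 'sat': 17}
{'uv': array([405., 194.]), 'ctr': array([ 0.5066, -0.4505]), 'L': 8
[... 1614 characters left out ...]
758, 0.566491425037384)
pocket [186.76923077 118.32692308] (array([0.67508881, 0.09894383]), 41.48771667480469, 25.43218231201172, -4.869026184082031)
pocket [166.14754098 116.16393443] (array([0.67969897, 0.14787782]), 51.61442184448242, 25.284461975097656, -5.3678436279296875)
pocket [145.50724638 114.1884058 ] (array([0.68399707, 0.19698788]), 61.28494644165039, 25.583086013793945, -5.101676940917969)
high [314.80582524 130.09708738] 0.19765053181344389 (array([ 0.62742957, -0.19915811]), 81.30815124511719, 79.70293426513672, -0.02577972412109375)
high [249.19148936 119.91489362] 0.1975202355859734 (array([ 0.64892731, -0.05331918]), 47.68976974487305, 18.47768211364746, -20.777099609375)
```

View pics/crop1.png

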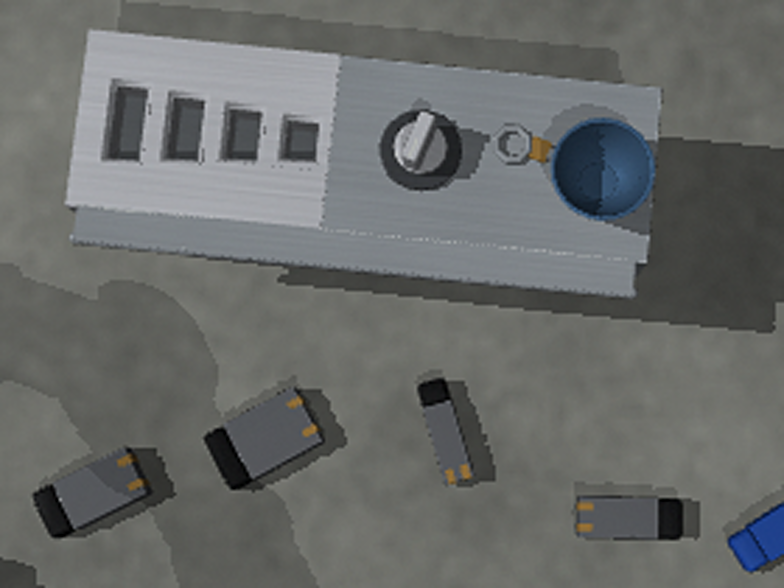

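The crop confirms that the packs left to right are 48, 58, 28 and 38 mm wide, measured as 48.7, 58.4, 27.6 and 38.0. Each has a black cap and brass contacts. The knob bar sits about 16° clockwise of the cabinet's x. I'll start with pack_58.

```bash
cat >> lib.py <<'E'
def grasp(w,back=0.029):
    for p in packs(cam('top')):
        if abs(p['w']-w)<4 and 85<p['L']<105 and p['sat']<50 and p['nb']>8:
            a=np.radians(p['yaw']); g=p['ctr']-back*np.array([np.cos(a),np.sin(a)]); print(p); return g,p['yaw']
CY=-5.3; CC=np.array([0.658,-0.0083])
def cab(x,y):  # cabinet xy -> world xy
    a=np.radians(CY); return CC+np.array([x*np.cos(a)-y*np.sin(a),x*np.sin(a)+y*np.cos(a)])
def st():
    o=env.get_obs(); print('t',round(o['time_s'],1),'tcp',o['tool_pos'].round(4) if hasattr(o['tool_pos'],'round') else o['tool_pos'],np.round(o['tool_rot'],1),'F',np.round(o['force'],1),'w',round(o['grip_width']*1000,1),'gf',np.round(o['grasp_force'],1))
E
python3 - <<'E'
from lib import *
g,y=grasp(58); print(g,y); print(go([*g,0.12],y+180)); st()
E
```

```text
{'uv': array([194., 226.]), 'ctr': array([0.4222, 0.0941]), 'L': 95.7, 'w': 58.5, 'yaw': -60.9, 'nb': 30, 'nd': 213, 'sat': 17}
[0.40809627 0.11943939] -60.9
(array([-10.92, -12.61,   4.14]), array([-0.01,  0.  ,  6.27]))
t 0.2 tcp [0.2571 0.5967 0.2439] [-179.9    0.   156.7] F [-0.1 -0.4 -0. ] w 87.1 gf 0.0
```

```bash
python3 -m creep '[87,-10.92,-12.61,4.14,0,0,6.3,87,-10.92,-12.61,4.14,0,0,6.3,87,-10.92,-12.61,4.14,0,0,6.3,87,-10.92,-12.61,4.14,0,0,6.3,87,-10.92,-12.61,4.14,0,0,6.3,87,-10.92,-12.61,4.14,0,0,6.3,87,-10.92,-12.61,4.14,0,0,6.3,87,-10.92,-12.61,4.14,0,0,6.3,87,-10.92,-12.61,4.14,0,0,6.3,87,-10.92,-12.61,4.14,0,0,6.3,87,-10.92,-12.61,4.14,0,0,6.3,87,-10.92,-12.61,4.14,0,0,6.3]' 20
python3 -m creep '[87,0,0,0,0,0,0,87,0,0,0,0,0,0]'
python3 - <<'E'
from lib import *
st(); print(go([0.4081,0.1194,0.025],119.1))
c=cam('wrist'); cv2.imwrite('pics/w1.png',c['color'][:,:,::-1]); print((-c['R'].T@c['t']).round(3),c['R'].round(2).tolist(),c['fovy'])
for p in packs(c): print(p)
E
```

```text
time_s: 1.4
tool_pos: [0.4085, 0.1172, 0.1198]
tool_rot: [-179.9, -0.0, 118.6]
force: [-0.2, 0.8, 0.2]
grip_width: 0.0872
grasp_force: 0.0
time_s: 1.6
tool_pos: [0.4083, 0.1215, 0.1207]
tool_rot: [180.0, -0.0, 119.0]
force: [-1.1, 0.4, 1.0]
grip_width: 0.0869
grasp_force: 0.0
t 1.6 tcp [0.4083 0.1215 0.1207] [180.  -0. 119.] F [-1.1  0.4  1. ] w 86.9 gf 0.0
(array([-0.06, -0.04,  3.19]), array([ 0.01, -0.  , -0.01]))
[0.371 0.187 0.26 ] [[0.87, 0.49, 0.0], [0.47, -0.84, 0.27], [0.13, -0.24, -0.96]] 69.1066934904463
{'uv': array([538., 235.]), 'ctr': array([0.6039, 0.2163]), 'L': 42.5, 'w': 17.5, 'yaw': 84.2, 'nb': 0, 'nd': 1, 'sat': 5}
{'uv': array([276., 238.]), 'ctr': array([0.415 , 0.1081]), 'L': 70.0, 'w': 57.3, 'yaw': -61.0, 'nb': 0, 'nd': 1781, 'sat': 7}
{'uv': array([320.,  57.]), 'ctr': array([0.3757, 0.2418]), 'L': 76.4, 'w': 47.6, 'yaw': -63.2, 'nb': 364, 'nd': 244, 'sat': 6}
```

View pics/w1.png

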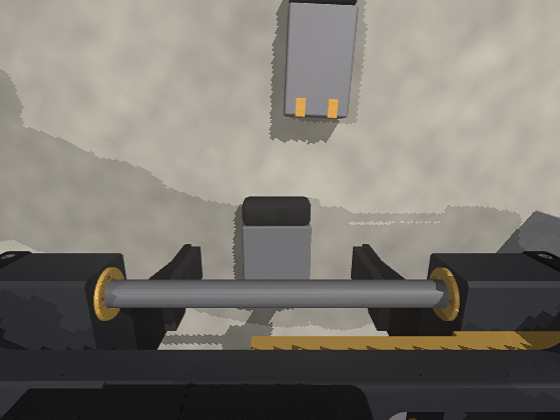

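The wrist view shows the pack_58 cap at (277,210), midway between the fingers at (200,..) and (355,..). The grasp is centred, so I'll descend and grip.

```bash
python3 -m creep '[87,-0.06,-0.04,1.2,0,0,0,87,-0.06,-0.04,2.2,0,0,0,87,-0.06,-0.04,3.19,0,0,0,87,-0.06,-0.04,3.19,0,0,0,87,-0.06,-0.04,3.19,0,0,0]' 25
python3 -m creep '[40,0,0,0,0,0,0,40,0,0,0,0,0,0,40,0,0,0,0,0,0,40,0,0,0,0,0,0,40,0,0,0,0,0,0,40,0,0,0,0,0,0,40,0,0,0,0,0,0,40,0,0,0,0,0,0]' 25
python3 -m creep '[40,0,0,-0.5,0,0,0,40,0,0,-1.2,0,0,0,40,0,0,-2,0,0,0,40,0,0,-3,0,0,0,40,0,0,-3.8,0,0,0,40,0,0,-3.8,0,0,0,40,0,0,-3.8,0,0,0]'
python3 - <<'E'
from lib import *
st()
c=cam('side'); cv2.imwrite('pics/s1.png',cv2.resize(c['color'][80:300,150:400,::-1],None,fx=2.4,fy=2.4))
lip=cab(-0.1,0.15); print(lip)
a=np.radians(CY)
for th in [0,30,60,75,90,105]:
    t=np.radians(th); d=.06
    dx=-d*np.cos(t)-.016*np.sin(t); dz=d*np.sin(t)-.016*np.cos(t); print(th,round(dx*1e3,1),round(dz*1e3,1))
print(go([*cab(-0.1-0.115,0.15),0.136],174.7))
E
```

```text
time_s: 2.15
tool_pos: [0.4081, 0.1189, 0.0245]
tool_rot: [-180.0, 0.0, 119.0]
force: [0.1, -0.0, -0.4]
grip_width: 0.0872
grasp_force: 0.0
time_s: 2.95
tool_pos: [0.4084, 0.1179, 0.0249]
tool_rot: [180.0, -0.0, 118.9]
force: [-1.1, 0.5, 1.8]
grip_width: 0.0579
grasp_force: 24.9
time_s: 3.65
tool_pos: [0.4078, 0.1176, 0.1382]
tool_rot: [-180.0, -0.0, 118.9]
force: [-0.5, 0.0, -1.9]
grip_width: 0.0577
grasp_force: 24.9
t 3.6 tcp [0.4078 0.1176 0.1382] [-180.    -0.   118.9] F [-0.5  0.  -1.9] w 57.7 gf 24.9
[0.57228312 0.15029576]
0 -60.0 -16.0
30 -60.0 16.1
60 -43.9 44.0
75 -31.0 53.8
90 -16.0 60.0
105 0.1 62.1
(array([0.46, 2.18, 0.04]), array([-0.02, -0.01, -9.3 ]))
```

View pics/s1.png

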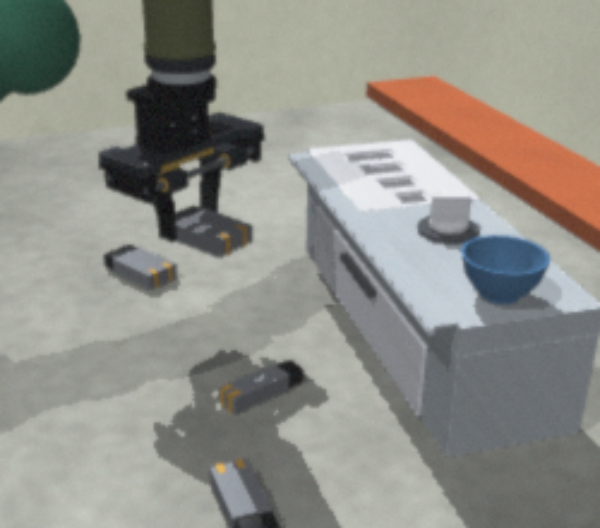

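The crop shows pack_58 held level at (215,230) with its contacts toward the viewer's right, and the other packs undisturbed. Next I'll go to the lip, slide the free end under it and lift along an arc.

```bash
python3 -m creep '[40,0.05,0.3,0.04,0,0,-1.2,40,0.15,0.6,0.04,0,0,-2.4,40,0.2,0.9,0.04,0,0,-3.6,40,0.25,1.2,0.04,0,0,-4.8,40,0.3,1.5,0.04,0,0,-6,40,0.36,1.7,0.04,0,0,-7.2,40,0.42,2,0.04,0,0,-8.4,40,0.46,2.18,0.04,0,0,-9.3,40,0.46,2.18,0.04,0,0,-9.3,40,0.46,2.18,0.04,0,0,-9.3]'
python3 - <<'E'
from lib import *
st(); print(go([*cab(-0.16,0.15),0.136],174.7))
c=cam('side'); cv2.imwrite('pics/s2.png',cv2.resize(c['color'][80:260,150:400,::-1],None,fx=3,fy=3))
E
```

```text
time_s: 4.7
tool_pos: [0.4578, 0.1608, 0.136]
tool_rot: [-179.9, -0.1, 174.6]
force: [0.1, -0.1, -2.8]
grip_width: 0.0577
grasp_force: 24.9
t 4.7 tcp [0.4578 0.1608 0.136 ] [-1.799e+02 -1.000e-01  1.746e+02] F [ 0.1 -0.1 -2.8] w 57.7 gf 24.9
(array([-1.83,  0.01, -0.  ]), array([-0.02, -0.02, -0.02]))
```

View pics/s2.png

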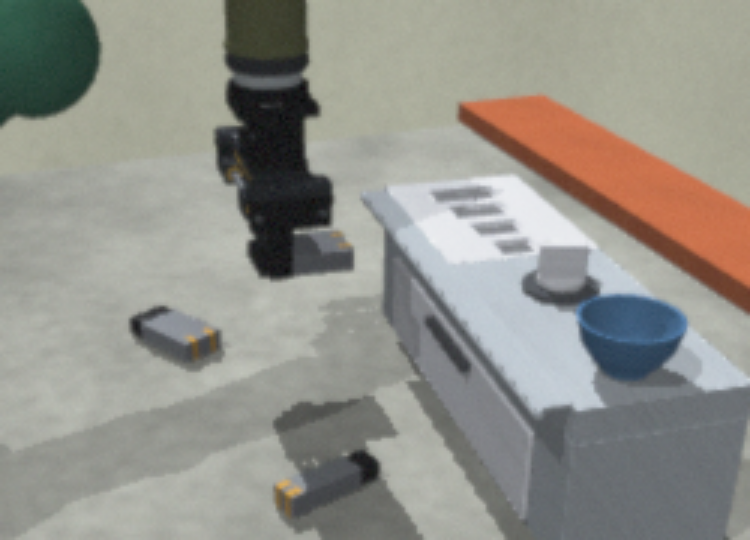

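The picture shows the pack level at (325,250), with its contacts toward the lip and slightly below it. Advancing and lifting now.

```bash
python3 -m creep '[40,-0.6,0,0,0,0,0,40,-1.2,0,0,0,0,0,40,-1.83,0,0,0,0,0,40,-1.83,0,0,0,0,0]'
python3 -m creep '[40,0.03,0,-0.23,0,0,0,40,0.07,0,-0.5,0,0,0,40,0.07,0,-0.77,0,0,0,40,0.04,0,-1.03,0,0,0,40,0,0,-1.3,0,0,0,40,-0.1,0,-1.55,0,0,0,40,-0.21,0,-1.8,0,0,0,40,-0.37,0,-2.0,0,0,0,40,-0.53,0,-2.23,0,0,0]'
python3 - <<'E'
from lib import *
st()
E
python3 -m creep '[40,-0.15,0,-0.12,0,0,0,40,-0.3,0,-0.24,0,0,0,40,-0.44,0,-0.34,0,0,0,40,-0.6,0,-0.42,0,0,0,40,-0.77,0,-0.48,0,0,0,40,-0.94,0,-0.54,0,0,0,40,-1.1,0,-0.56,0,0,0,40,-1.3,0,-0.58,0,0,0,40,-1.47,0,-0.6,0,0,0,40,-1.47,0,-0.6,0,0,0,40,-1.47,0,-0.6,0,0,0]'
python3 - <<'E'
from lib import *
st(); 
c=cam('side'); a=cv2.resize(c['color'][80:260,200:400,::-1],None,fx=2.5,fy=2.5)
w=cam('wrist')['color'][:,:,::-1]; cv2.imwrite('pics/s3.png',np.hstack([a[:330,:400],cv2.resize(w,(400,330))]))
E
```

```text
time_s: 5.15
tool_pos: [0.5151, 0.1553, 0.1373]
tool_rot: [-179.9, 0.1, 174.5]
force: [-0.0, -0.3, -1.9]
grip_width: 0.0574
grasp_force: 24.9
time_s: 6.05
tool_pos: [0.5292, 0.155, 0.2046]
tool_rot: [-180.0, -0.1, 174.7]
force: [-1.2, 0.5, -5.6]
grip_width: 0.0577
grasp_force: 25.0
t 6.0 tcp [0.5292 0.155  0.2046] [-1.800e+02 -1.000e-01  1.747e+02] F [-1.2  0.5 -5.6] w 57.7 gf 25.0
time_s: 7.15
tool_pos: [0.5739, 0.1508, 0.2225]
tool_rot: [180.0, 0.1, 174.7]
force: [-2.5, 1.3, -2.6]
grip_width: 0.0577
grasp_force: 25.0
t 7.2 tcp [0.5739 0.1508 0.2225] [1.800e+02 1.000e-01 1.747e+02] F [-2.5  1.3 -2.6] w 57.7 gf 25.0
```

View pics/s3.png

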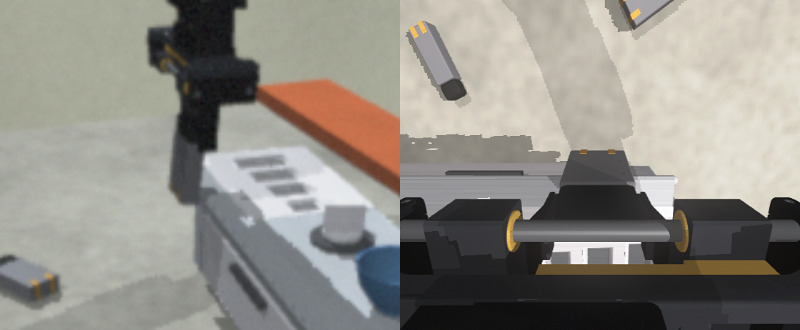

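The left half shows the pack standing contacts-down at the lip (190,170). In the wrist view on the right, its contact end is at (600,155). I'll measure the tilt from the wrist depth, then lift clear.

```bash
cat >> lib.py <<'E'
def tilt(w=None,show=True):
    # pack in the fingers, seen by the wrist camera: fit its camera-side broad face in the tool frame
    o=env.get_obs(); c=cam('wrist'); W=cloud(c).reshape(-1,3); col=c['color'].reshape(-1,3)
    R=Ro.from_euler('xyz',o['tool_rot'],degrees=True)
    T=R.inv().apply(np.nan_to_num(W,nan=9)-o['tool_pos'])
    hw=(o['grip_width']/2) if w is None else w/2
    m=(abs(T[:,1])<hw+0.006)&(T[:,0]>-0.05)&(T[:,0]<0.06)&(T[:,2]>0.026)&(T[:,2]<0.115)
    P=T[m]
    # robust plane x = a + b y + c z
    A=np.c_[np.ones(len(P)),P[:,1],P[:,2]-0.014]; k=np.ones(len(P),bool)
    for _ in range(6):
        s=np.linalg.lstsq(A[k],P[k,0],rcond=None)[0]; r=abs(A@s-P[:,0]); k=r<max(0.002,2*np.median(r[k]))
    Q=P[k]; t=np.degrees(np.arctan(s[2]))
    print('face n',k.sum(),'/',len(P),'x at pivot mm',(s[0]*1e3).round(1),'twist',np.degrees(np.arctan(s[1])).round(1),'tilt(+=contacts toward tool +x)',t.round(1),
      'y range',(np.percentile(Q[:,1],[1,99])*1e3).round(1),'z end',(np.percentile(Q[:,2],[1,99.5])*1e3).round(1))
    return s,t,Q
E
python3 - <<'E'
from lib import *
tilt()
E
python3 -m creep '[40,0.2,0,-0.3,0,0,0,40,0.5,0,-1,0,0,0,40,0.5,0,-1.7,0,0,0,40,0.5,0,-2.2,0,0,0,40,0.5,0,-2.2,0,0,0,40,0.5,0,-2.2,0,0,0]'
python3 - <<'E'
from lib import *
tilt(); st(); print(go([*cab(0.0,0.20),0.30],84.7))
E
```

```text
face n 2783 / 2783 x at pivot mm 22.2 twist 0.0 tilt(+=contacts toward tool +x) 5.7 y range [-27.6  27.9] z end [26.4 87.6]
time_s: 7.9
tool_pos: [0.5585, 0.152, 0.2886]
tool_rot: [180.0, 0.1, 174.7]
force: [-0.0, 0.6, -2.7]
grip_width: 0.0579
grasp_force: 25.0
face n 2759 / 2759 x at pivot mm 22.2 twist 0.0 tilt(+=contacts toward tool +x) 5.5 y range [-27.6  27.9] z end [26.2 86.7]
t 8.0 tcp [0.5581 0.152  0.2877] [-180.    -0.   174.7] F [-0.2 -0.  -2.5] w 57.8 gf 25.0
(array([-3.81,  1.65, -0.41]), array([-1.0e-02, -0.0e+00,  1.5e+01]))
```

Tilt is 5.5° past vertical and the pack slid about 11 mm in the pads, so I'll correct for that when inserting and overshoot less on the next packs. Now I'll refine the pocket positions from the top and side views using the mouth plane.

```bash
cat > slots.py <<'E'
from lib import *
for n in ['top','side']:
    c=dict(np.load(n+'0.npz')); c['f']=210/np.tan(np.radians(c['fovy']/2)); W=cloud(c); Z=W[...,2]
    top=np.nanmedian(Z[(Z>0.143)&(Z<0.156)]); print(n,'top',top)
    # pixels inside the cabinet's top white plate lying below the mouth's straight edge
    pl=ray(c,np.mgrid[0:420,0:560][::-1].reshape(2,-1).T,0.146).reshape(420,560,3)
    a=np.radians(CY); d=pl[...,:2]-CC; X=d[...,0]*np.cos(a)+d[...,1]*np.sin(a); Y=-d[...,0]*np.sin(a)+d[...,1]*np.cos(a)
    m=((Z<top-0.004)&(abs(X)<0.045)&(Y>0.02)&(Y<0.235)).astype(np.uint8)
    for q in sorted(cv2.findContours(m,cv2.RETR_EXTERNAL,cv2.CHAIN_APPROX_NONE)[0],key=lambda q:-cv2.contourArea(q))[:4]:
        mm=cv2.drawContours(np.zeros_like(m),[q],-1,1,-1)>0
        x,y=X[mm],Y[mm]; print('cab centroid',(x.mean()*1e3).round(1),(y.mean()*1e3).round(1),'ext',(np.percentile(x,[1,99])*1e3).round(1),(np.percentile(y,[1,99])*1e3).round(1),'world',pl[mm].mean(0).round(4))
E
python3 slots.py
```

```text
top top 0.14926063960086655
cab centroid -0.3 198.8 ext [-30.5  30.6] [184.8 213.6] world [0.6761 0.1897 0.146 ]
cab centroid 0.8 151.2 ext [-25.5  27.4] [137.9 166.5] world [0.6728 0.1422 0.146 ]
cab centroid 0.2 103.2 ext [-20.7  21.4] [ 90.1 116.8] world [0.6678 0.0944 0.146 ]
cab centroid 0.1 55.0 ext [-15.6  17.5] [41.9 69.5] world [0.6632 0.0464 0.146 ]
side top 0.15016652392948737
cab centroid 2.7 155.1 ext [-23.5  30.6] [143.9 168.7] world [0.6751 0.1459 0.146 ]
cab centroid 2.2 106.2 ext [-17.   22.6] [ 95.5 120.9] world [0.67   0.0972 0.146 ]
cab centroid 1.1 57.4 ext [-13.5  17.4] [47.3 70. ] world [0.6644 0.0488 0.146 ]
cab centroid 3.0 201.4 ext [-27.6  33.1] [192.2 210.6] world [0.6796 0.1919 0.146 ]
```

```bash
python3 -c "
from lib import *
print(go([*cab(0.0,0.07),0.30],84.7))"
```

```text
(array([-3.81, -2.68, -0.41]), array([-1.0e-02, -0.0e+00,  1.5e+01]))
```

```bash
python3 -m creep '[40,-0.35,-0.25,-0.1,0,0,1.3,40,-0.7,-0.5,-0.2,0,0,2.6,40,-1.05,-0.75,-0.3,0,0,3.9,40,-1.4,-1,-0.4,0,0,5.2,40,-1.75,-1.25,-0.4,0,0,6.5,40,-2.1,-1.5,-0.4,0,0,7.8,40,-2.45,-1.75,-0.4,0,0,9.1,40,-2.8,-2,-0.4,0,0,10.4,40,-3.15,-2.25,-0.4,0,0,11.7,40,-3.5,-2.5,-0.4,0,0,13,40,-3.81,-2.68,-0.4,0,0,14.3,40,-3.81,-2.68,-0.4,0,0,15]'
python3 -m creep '[40,0,0,0,0,0,0,40,0,0,0,0,0,0,40,0,0,0,0,0,0]'
cat > wslots.py <<'E'
from lib import *
def wslots(c):
    W=cloud(c); Z=W[...,2]; pl=ray(c,np.mgrid[0:420,0:560][::-1].reshape(2,-1).T,0.146).reshape(420,560,3)
    a=np.radians(CY); d=pl[...,:2]-CC; X=d[...,0]*np.cos(a)+d[...,1]*np.sin(a); Y=-d[...,0]*np.sin(a)+d[...,1]*np.cos(a)
    top=np.nanmedian(Z[(Z>0.143)&(Z<0.156)&(abs(X)<.07)]); print('top',top.round(4))
    m=((Z<top-0.004)&(Z>0.1)&(abs(X)<0.05)&(Y>0.02)&(Y<0.235)).astype(np.uint8)
    for q in cv2.findContours(m,cv2.RETR_EXTERNAL,cv2.CHAIN_APPROX_NONE)[0]:
        if cv2.contourArea(q)<200: continue
        mm=cv2.drawContours(np.zeros_like(m),[q],-1,1,-1)>0
        ctr,L,w,yaw=rect(pl[mm][:,:2]); v=ctr-CC
        print('uv',q[:,0].mean(0).round(),'world',ctr.round(4),'cab',((np.array([v[0]*np.cos(a)+v[1]*np.sin(a),-v[0]*np.sin(a)+v[1]*np.cos(a)]))*1e3).round(1),'size',round(L,1),round(w,1),'yaw',round(yaw,2))
E
python3 - <<'E'
from wslots import *
st(); tilt(); c=cam('wrist'); cv2.imwrite('pics/w2.png',c['color'][:,:,::-1]); wslots(c)
E
```

```text
time_s: 9.15
tool_pos: [0.665, 0.0598, 0.2983]
tool_rot: [-179.9, 0.2, 84.3]
force: [0.6, 0.2, -1.9]
grip_width: 0.0576
grasp_force: 25.0
time_s: 9.45
tool_pos: [0.6644, 0.0619, 0.2998]
tool_rot: [-180.0, 0.0, 84.8]
force: [0.2, -0.0, -2.0]
grip_width: 0.0581
grasp_force: 25.0
t 9.4 tcp [0.6644 0.0619 0.2998] [-180.     0.    84.8] F [ 0.2 -0.  -2. ] w 58.1 gf 25.0
face n 2766 / 2766 x at pivot mm 21.2 twist 0.0 tilt(+=contacts toward tool +x) 5.5 y range [-28.6  26.8] z end [26.3 87. ]
top 0.1492
uv [277. 172.] world [0.6681 0.0942] cab [  0.6 103. ] size 42.8 27.9 yaw -6.25
uv [278. 120.] world [0.6722 0.1424] cab [  0.2 151.4] size 54.6 28.2 yaw -5.22
uv [279.  63.] world [0.6764 0.1897] cab [  0.  198.9] size 63.7 28.7 yaw -4.46
```

View pics/w2.png

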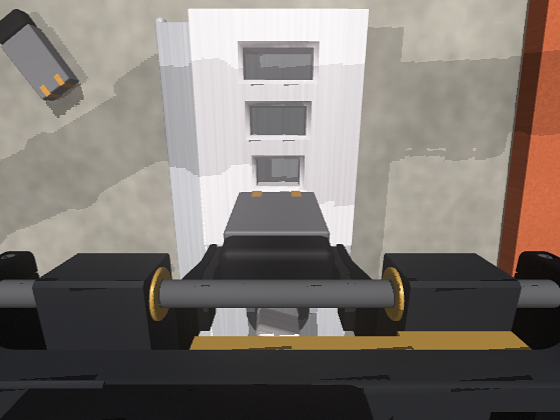

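The wrist view shows the empty pockets at (279,63), (278,120) and (277,172), agreeing with the top view to within 0.5 mm. The held pack is at (277,215). Next I'll work out the insertion pose.

```bash
cat >> lib.py <<'E'
SL={58:(0.6763,0.1897),48:(0.6724,0.1423),38:(0.6680,0.0943),28:(0.6634,0.0465)}
def ins(n,zend,yaw=84.7,verb=True):
    """shift/turn that stands the held pack upright with its contact end zend above pocket n"""
    s,t,Q=tilt(); tr=np.radians(t); o=env.get_obs()
    zE=np.percentile(Q[:,2],99.5); yc=np.mean(np.percentile(Q[:,1],[1,99]))
    E=np.array([s[0]+s[1]*yc+s[2]*(zE-.014),yc,zE])+0.011*np.array([-np.cos(tr),0,np.sin(tr)])
    R=Ro.from_euler('xyz',o['tool_rot'],degrees=True)
    Rt=Ro.from_euler('xyz',[180,0,yaw],degrees=True)*Ro.from_euler('y',-t,degrees=True)
    p=np.array([*SL[n],zend])-Rt.apply(E)
    print('tcp target',p.round(4),'shift',(R.inv().apply(p-o['tool_pos'])/.03).round(2),'turn',((R.inv()*Rt).as_rotvec(degrees=True)/6).round(2),'down dir',(Rt.inv().apply([0,0,-1])).round(3))
E
python3 -c "
from lib import *
ins(58,0.18)"
```

```text
face n 2752 / 2752 x at pivot mm 21.2 twist 0.0 tilt(+=contacts toward tool +x) 5.5 y range [-28.6  26.8] z end [26.4 86.8]
tcp target [0.6764 0.1809 0.2691] shift [3.99 0.03 1.04] turn [-0.   -0.91  0.01] down dir [ 0.095 -0.     0.995]
```

```bash
python3 -m creep '[40,0.6,0,0,0,-0.2,0,40,1.3,0,0,0,-0.4,0,40,2,0,0,0,-0.6,0,40,2.7,0.03,0.2,0,-0.91,0,40,3.4,0.03,0.5,0,-0.91,0,40,3.99,0.03,0.8,0,-0.91,0,40,3.99,0.03,1.04,0,-0.91,0,40,3.99,0.03,1.04,0,-0.91,0,40,3.99,0.03,1.04,0,-0.91,0]'
python3 - <<'E'
from lib import *
ins(58,0.16); ins(58,0.124)
E
```

```text
time_s: 10.5
tool_pos: [0.6768, 0.1782, 0.2693]
tool_rot: [180.0, 5.5, 84.5]
force: [0.7, 1.2, -1.0]
grip_width: 0.0576
grasp_force: 25.0
face n 2769 / 3107 x at pivot mm 21.2 twist 0.0 tilt(+=contacts toward tool +x) 5.4 y range [-28.5  26.8] z end [26.4 86.5]
tcp target [0.6763 0.1809 0.2488] shift [ 0.15 -0.03  0.69] turn [ 0.01  0.01 -0.03] down dir [ 0.095 -0.     0.996]
face n 2755 / 2870 x at pivot mm 21.2 twist 0.0 tilt(+=contacts toward tool +x) 5.5 y range [-28.6  26.9] z end [26.6 86.5]
tcp target [0.6764 0.1809 0.2128] shift [ 0.26 -0.03  1.89] turn [ 0.01 -0.   -0.03] down dir [ 0.096 -0.     0.995]
```

```bash
python3 -m creep '[40,0.04,0,0.4,0,0,0,40,0.08,0,0.8,0,0,0,40,0.11,0,1.1,0,0,0,40,0.13,0,1.3,0,0,0,40,0.15,0,1.5,0,0,0,40,0.17,0,1.7,0,0,0,40,0.19,0,1.9,0,0,0,40,0.2,0,2.02,0,0,0,40,0.2,0,2.02,0,0,0,40,0.2,0,2.02,0,0,0]'
python3 - <<'E'
from lib import *
ins(58,0.120); st()
E
```

```text
time_s: 11.6
tool_pos: [0.6766, 0.1809, 0.21]
tool_rot: [180.0, 5.4, 84.7]
force: [-3.3, -0.1, 5.5]
grip_width: 0.0577
grasp_force: 25.0
face n 4008 / 7951 x at pivot mm 10.0 twist 0.1 tilt(+=contacts toward tool +x) 33.7 y range [-33.8  33.8] z end [26.5 98.3]
tcp target [0.6773 0.2001 0.2385] shift [ 0.55 -0.04 -1.01] turn [ 0.   -4.71 -0.  ] down dir [ 0.555 -0.     0.832]
t 11.7 tcp [0.6766 0.1808 0.21  ] [180.    5.4  84.7] F [-2.9 -0.2  5.3] w 57.8 gf 25.0
```

```bash
python3 -m creep '[40,0.01,0,0.08,0,0,0,40,0.02,0,0.15,0,0,0,40,0.02,0,0.15,0,0,0]'
python3 -m creep '[87,0,0,0,0,0,0,87,0,0,0,0,0,0,87,0,0,0,0,0,0,87,0,0,0,0,0,0,87,0,0,0,0,0,0,87,0,0,0,0,0,0,87,0,0,-0.5,0,0,0,87,0,0,-1.5,0,0,0,87,0,0,-2.8,0,0,0,87,0,0,-3,0,0.9,0,87,0,0,-3,0,0.9,0]'
cat >> lib.py <<'E'
def capchk(n):  # top-camera check of a standing pack: points 50..75 mm above the cabinet's top near pocket n
    c=cam('top'); W=cloud(c).reshape(-1,3); d=W[:,:2]-np.array(SL[n]); m=(abs(d[:,0])<.04)&(abs(d[:,1])<.022)&(W[:,2]>0.203)&(W[:,2]<0.24)
    if m.sum()<5: print('none',m.sum()); return
    z=np.percentile(W[m,2],95); q=m&(W[:,2]>z-0.006); r=rect(W[q][:,:2]); print('cap',n,'z',z.round(4),'off mm',((r[0]-SL[n])*1e3).round(1),'size',np.round(r[1:3],1),'yaw',round(r[3],1))
E
python3 - <<'E'
from lib import *
st(); print(go([*cab(-0.05,0.12),0.32],119)); capchk(58); g,y=grasp(48); print(g,y,go([*g,0.13],y+180))
E
```

```text
time_s: 11.95
tool_pos: [0.6766, 0.1808, 0.2099]
tool_rot: [179.9, 5.3, 84.7]
force: [-10.5, -1.6, 21.6]
grip_width: 0.0576
grasp_force: 25.0
time_s: 13.05
tool_pos: [0.679, 0.1859, 0.2977]
tool_rot: [179.7, -0.0, 84.4]
force: [0.5, -1.4, 0.0]
grip_width: 0.0872
grasp_force: 0.0
t 13.1 tcp [0.679  0.1859 0.2977] [179.7  -0.   84.4] F [ 0.5 -1.4  0. ] w 87.2 gf 0.0
(array([-2.52, -1.75, -0.75]), array([ 0.06,  0.01, -5.76]))
cap 58 z 0.2173 off mm [ 0.1 -1.4] size [56.4 20.9] yaw -4.9
{'uv': array([132., 246.]), 'ctr': array([0.3721, 0.2486]), 'L': 96.2, 'w': 49.1, 'yaw': -64.2, 'nb': 34, 'nd': 178, 'sat': 18}
[0.3594783  0.27470924] -64.2 (array([  1.88, -10.83,   5.45]), array([-0.  ,  0.02, -5.2 ]))
```

Pack_58 is home: cap top at 0.217 m, offset 1.4 mm. Next is pack_48.

```bash
python3 -m creep '[87,1.88,-10.83,5.45,0,0,-5.2,87,1.88,-10.83,5.45,0,0,-5.2,87,1.88,-10.83,5.45,0,0,-5.2,87,1.88,-10.83,5.45,0,0,-5.2,87,1.88,-10.83,5.45,0,0,-5.2,87,1.88,-10.83,5.45,0,0,-5.2,87,1.88,-10.83,5.45,0,0,-5.2,87,1.88,-10.83,5.45,0,0,-5.2,87,1.88,-10.83,5.45,0,0,-5.2,87,1.88,-10.83,5.45,0,0,-5.2,87,1.88,-10.83,5.45,0,0,-5.2,87,1.88,-10.83,5.45,0,0,-5.2]'
python3 -m creep '[87,0,0,0,0,0,0,87,0,0,0,0,0,0]'
python3 - <<'E'
from lib import *
st(); g,y=grasp(48); print(g,y,go([*g,0.025],y+180))
E
```

```text
time_s: 14.35
tool_pos: [0.3606, 0.2754, 0.1303]
tool_rot: [180.0, 0.1, 115.8]
force: [0.7, 0.8, -1.0]
grip_width: 0.0873
grasp_force: 0.0
time_s: 14.55
tool_pos: [0.3598, 0.2754, 0.13]
tool_rot: [-180.0, 0.1, 115.8]
force: [-0.3, -0.2, 1.1]
grip_width: 0.087
grasp_force: 0.0
t 14.6 tcp [0.3598 0.2754 0.13  ] [-1.800e+02  1.000e-01  1.158e+02] F [-0.3 -0.2  1.1] w 87.0 gf 0.0
{'uv': array([132., 246.]), 'ctr': array([0.3724, 0.2485]), 'L': 96.6, 'w': 48.7, 'yaw': -64.1, 'nb': 35, 'nd': 186, 'sat': 18}
[0.35973275 0.27458718] -64.1 (array([-0.02, -0.01,  3.5 ]), array([-0.  ,  0.01, -0.01]))
```

```bash
python3 -m creep '[87,-0.02,0,1.2,0,0,0,87,-0.02,0,2.4,0,0,0,87,-0.02,0,3.5,0,0,0,87,-0.02,0,3.5,0,0,0,30,-0.02,0,3.5,0,0,0,30,-0.02,0,3.5,0,0,0,30,-0.02,0,3.5,0,0,0,30,-0.02,0,3.5,0,0,0,30,-0.02,0,3.5,0,0,0,30,-0.02,0,3.5,0,0,0,30,-0.02,0,3.5,0,0,0,30,-0.02,0,3.5,0,0,0]' 25
python3 -m creep '[30,0,0,0,0,0,0,30,0,0,-0.5,0,0,0,30,0,0,-1.2,0,0,0,30,0,0,-2,0,0,0,30,0,0,-3,0,0,0,30,0,0,-3.7,0,0,0,30,0,0,-3.7,0,0,0,30,0,0,-3.7,0,0,0]'
python3 - <<'E'
from lib import *
st(); print(go([*cab(-0.215,0.15),0.136],174.7))
E
```

```text
time_s: 15.8
tool_pos: [0.3595, 0.2751, 0.0249]
tool_rot: [-180.0, 0.0, 115.9]
force: [0.2, -0.5, 2.4]
grip_width: 0.048
grasp_force: 24.9
time_s: 16.6
tool_pos: [0.3591, 0.2749, 0.1352]
tool_rot: [-179.9, 0.0, 115.9]
force: [-0.7, 0.1, -1.9]
grip_width: 0.0479
grasp_force: 24.9
t 16.6 tcp [0.3591 0.2749 0.1352] [-179.9    0.   115.9] F [-0.7  0.1 -1.9] w 47.9 gf 24.9
(array([-4.85,  1.3 , -0.02]), array([-0.01,  0.  , -9.8 ]))
```

```bash
python3 -m creep '[30,-0.5,0.1,0,0,0,-1,30,-1,0.2,0,0,0,-2,30,-1.5,0.3,0,0,0,-3,30,-2,0.45,0,0,0,-4,30,-2.5,0.6,0,0,0,-5,30,-3,0.75,0,0,0,-6,30,-3.5,0.9,0,0,0,-7,30,-4,1,0,0,0,-8,30,-4.4,1.15,0,0,0,-9,30,-4.85,1.3,0,0,0,-9.8,30,-4.85,1.3,0,0,0,-9.8,30,-4.85,1.3,0,0,0,-9.8]'
python3 - <<'E'
from lib import *
st(); print(go([*cab(-0.16,0.15),0.136],174.7))
c=cam('top'); W=cloud(c).reshape(-1,3); p=cab(-0.15,0.15); m=np.hypot(*(W[:,:2]-p).T)<0.02; print('free end z',np.nanpercentile(W[m,2],[5,50,95]))
E
```

```text
time_s: 17.8
tool_pos: [0.4569, 0.161, 0.1344]
tool_rot: [-179.8, -0.1, 174.5]
force: [0.3, 1.1, -1.5]
grip_width: 0.0475
grasp_force: 24.9
t 17.8 tcp [0.4569 0.161  0.1344] [-1.798e+02 -1.000e-01  1.745e+02] F [ 0.3  1.1 -1.5] w 47.5 gf 24.9
(array([-1.86,  0.01, -0.06]), array([-0.03, -0.02, -0.03]))
free end z [-0.00216138  0.1294804   0.13336775]
```

The free end is level at z ≈ 0.13, just under the lip. Running the arc again, ending near 98°.

```bash
python3 -m creep '[30,-0.6,0,-0.02,0,0,0,30,-1.2,0,-0.02,0,0,0,30,-1.83,0,-0.02,0,0,0,30,-1.83,0,-0.02,0,0,0]'
python3 -m creep '[30,0.03,0,-0.23,0,0,0,30,0.07,0,-0.5,0,0,0,30,0.07,0,-0.77,0,0,0,30,0.04,0,-1.03,0,0,0,30,0,0,-1.3,0,0,0,30,-0.1,0,-1.55,0,0,0,30,-0.21,0,-1.8,0,0,0,30,-0.37,0,-2.0,0,0,0,30,-0.53,0,-2.23,0,0,0]'
python3 -m creep '[30,-0.15,0,-0.12,0,0,0,30,-0.3,0,-0.24,0,0,0,30,-0.44,0,-0.34,0,0,0,30,-0.6,0,-0.42,0,0,0,30,-0.77,0,-0.48,0,0,0,30,-0.94,0,-0.54,0,0,0,30,-1.1,0,-0.56,0,0,0,30,-1.22,0,-0.58,0,0,0,30,-1.22,0,-0.58,0,0,0,30,-1.22,0,-0.58,0,0,0]'
python3 - <<'E'
from lib import *
st(); tilt()
E
```

```text
time_s: 18.25
tool_pos: [0.5139, 0.1564, 0.1362]
tool_rot: [-179.9, 0.1, 174.6]
force: [-0.6, -0.1, -0.7]
grip_width: 0.0479
grasp_force: 24.9
time_s: 19.15
tool_pos: [0.5285, 0.1547, 0.2036]
tool_rot: [-179.9, -0.1, 174.7]
force: [-2.0, 0.0, -5.6]
grip_width: 0.0478
grasp_force: 25.0
time_s: 20.15
tool_pos: [0.5656, 0.1513, 0.2211]
tool_rot: [-180.0, 0.1, 174.7]
force: [-2.9, 0.0, -1.6]
grip_width: 0.0481
grasp_force: 25.0
t 20.1 tcp [0.5656 0.1513 0.2211] [-1.800e+02  1.000e-01  1.747e+02] F [-2.9  0.  -1.6] w 48.1 gf 25.0
face n 1724 / 1724 x at pivot mm 21.3 twist 0.0 tilt(+=contacts toward tool +x) -0.9 y range [-22.7  22.9] z end [26.5 88.6]
```

```bash
python3 -m creep '[30,0.2,0,-0.3,0,0,0,30,0.5,0,-1,0,0,0,30,0.5,0,-2,0,0,0,30,0.5,0,-3,0,0,0,30,0.5,0,-3.3,0,0,0,30,0.5,0,-3.3,0,0,0]'
python3 - <<'E'
from lib import *
st(); ins(48,0.232)
E
```

```text
time_s: 20.8
tool_pos: [0.5511, 0.1529, 0.3218]
tool_rot: [179.9, 0.2, 174.7]
force: [-0.4, -0.5, -1.9]
grip_width: 0.0479
grasp_force: 25.0
t 20.8 tcp [0.5511 0.1529 0.3218] [179.9   0.2 174.7] F [-0.4 -0.5 -1.9] w 47.9 gf 25.0
face n 1709 / 1709 x at pivot mm 21.2 twist 0.1 tilt(+=contacts toward tool +x) -1.3 y range [-22.7  22.9] z end [26.5 88.9]
tcp target [0.6714 0.1318 0.3205] shift [-4.08 -0.33 -0.01] turn [-0.16  0.18 15.  ] down dir [-0.023 -0.     1.   ]
```

```bash
python3 -m creep '[30,-0.4,0,0,0,0,1.3,30,-0.8,0,0,0,0,2.6,30,-1.2,-0.1,0,0,0,3.9,30,-1.6,-0.1,0,0,0,5.2,30,-2,-0.2,0,0,0,6.5,30,-2.4,-0.2,0,0,0,7.8,30,-2.8,-0.3,0,0,0,9.1,30,-3.2,-0.3,0,0,0,10.4,30,-3.6,-0.33,0,0,0,11.7,30,-4.08,-0.33,0,0,0,13,30,-4.08,-0.33,0,0,0,14.3,30,-4.08,-0.33,0,0,0,15]'
python3 -m creep '[30,0,0,0,0,0,0,30,0,0,0,0,0,0,30,0,0,0,0,0,0]'
python3 - <<'E'
from lib import *
st(); ins(48,0.119)
E
```

```text
time_s: 22.05
tool_pos: [0.6708, 0.1312, 0.3169]
tool_rot: [-179.8, 0.2, 84.4]
force: [-0.7, -0.3, -1.8]
grip_width: 0.0476
grasp_force: 25.0
time_s: 22.35
tool_pos: [0.6707, 0.1318, 0.319]
tool_rot: [-179.9, 0.1, 84.8]
force: [-1.2, -0.6, -2.0]
grip_width: 0.0481
grasp_force: 25.0
t 22.4 tcp [0.6707 0.1318 0.319 ] [-1.799e+02  1.000e-01  8.480e+01] F [-1.2 -0.6 -2. ] w 48.1 gf 25.0
face n 1650 / 2712 x at pivot mm 8.6 twist 0.3 tilt(+=contacts toward tool +x) 27.0 y range [-26.4  27.2] z end [ 26.4 107.7]
tcp target [0.6729 0.1519 0.2405] shift [0.68 0.01 2.63] turn [-0.   -4.49  0.01] down dir [ 0.453 -0.     0.891]
```

```bash
sed -i 's/(T\[:,0\]<0.06)/(T[:,0]<0.034)/' lib.py; python3 - <<'E'
from lib import *
ins(48,0.119)
E
```

```text
face n 1676 / 1676 x at pivot mm 20.3 twist 0.0 tilt(+=contacts toward tool +x) -1.3 y range [-23.9  21.8] z end [26.3 88.1]
tcp target [0.6725 0.1327 0.2067] shift [0.04 0.05 3.76] turn [-0.    0.22  0.01] down dir [-0.022 -0.     1.   ]
```

```bash
python3 -m creep '[30,0.04,0.05,0.4,0,0.22,0,30,0.04,0.05,0.9,0,0.22,0,30,0.04,0.05,1.5,0,0.22,0,30,0.04,0.05,2,0,0.22,0,30,0.04,0.05,2.4,0,0.22,0,30,0.04,0.05,2.7,0,0.22,0,30,0.04,0.05,3,0,0.22,0,30,0.04,0.05,3.25,0,0.22,0,30,0.04,0.05,3.5,0,0.22,0,30,0.04,0.05,3.7,0,0.22,0,30,0.04,0.05,3.8,0,0.22,0,30,0.04,0.05,3.84,0,0.22,0]'
python3 -m creep '[30,0,0,0,0,0,0,30,0,0,0,0,0,0]'
```

```text
time_s: 23.65
tool_pos: [0.6727, 0.1324, 0.2091]
tool_rot: [179.9, -1.4, 84.7]
force: [-9.8, -1.2, 22.5]
grip_width: 0.0477
grasp_force: 25.0
time_s: 23.85
tool_pos: [0.6727, 0.1325, 0.2091]
tool_rot: [179.9, -1.4, 84.7]
force: [-7.9, -0.8, 18.4]
grip_width: 0.0476
grasp_force: 25.0
```

```bash
python3 -m creep '[87,0,0,0,0,0,0,87,0,0,0,0,0,0,87,0,0,0,0,0,0,87,0,0,0,0,0,0,87,0,0,0,0,0,0,87,0,0,0,0,0,0,87,0,0,-0.5,0,0,0,87,0,0,-1.5,0,0,0,87,0,0,-2.8,0,0,0,87,0,0,-3,0,-0.22,0,87,0,0,-3,0,-0.22,0]'
python3 - <<'E'
from lib import *
st(); capchk(58); capchk(48); g,y=grasp(38); print(g,y,go([*g,0.13],y))
E
```

```text
time_s: 24.95
tool_pos: [0.6734, 0.1312, 0.2972]
tool_rot: [179.8, -0.0, 84.8]
force: [0.1, -0.6, -1.0]
grip_width: 0.0869
grasp_force: 0.0
t 24.9 tcp [0.6734 0.1312 0.2972] [179.8  -0.   84.8] F [ 0.1 -0.6 -1. ] w 86.9 gf 0.0
none 0
cap 48 z 0.2168 off mm [ 6.4 -2.3] size [33.5 19.8] yaw 2.0
{'uv': array([324., 254.]), 'ctr': array([ 0.3516, -0.2407]), 'L': 94.8, 'w': 38.0, 'yaw': 89.4, 'nb': 33, 'nd': 139, 'sat': 18}
[ 0.35129632 -0.26969841] 89.4 (array([-14.28,  -9.4 ,   5.48]), array([-0.02,  0.01, -0.78]))
```

```bash
python3 -m creep '[87,-14.28,-9.4,5.48,0,0,-0.8,87,-14.28,-9.4,5.48,0,0,-0.8,87,-14.28,-9.4,5.48,0,0,-0.8,87,-14.28,-9.4,5.48,0,0,-0.8,87,-14.28,-9.4,5.48,0,0,-0.8,87,-14.28,-9.4,5.48,0,0,-0.8,87,-14.28,-9.4,5.48,0,0,-0.8,87,-14.28,-9.4,5.48,0,0,-0.8,87,-14.28,-9.4,5.48,0,0,-0.8,87,-14.28,-9.4,5.48,0,0,-0.8,87,-14.28,-9.4,5.48,0,0,-0.8,87,-14.28,-9.4,5.48,0,0,-0.8]'
python3 -m creep '[87,0,0,0,0,0,0,87,0,0,0,0,0,0,87,0,0,0,0,0,0]'
python3 - <<'E'
from lib import *
st(); capchk(58); capchk(48); g,y=grasp(38); print(g,y,go([*g,0.025],y))
E
```

```text
time_s: 26.3
tool_pos: [0.3469, -0.2726, 0.1283]
tool_rot: [-179.8, -0.1, 89.0]
force: [0.1, 0.4, 1.7]
grip_width: 0.0873
grasp_force: 0.0
time_s: 26.6
tool_pos: [0.3529, -0.2689, 0.1307]
tool_rot: [-180.0, 0.1, 89.6]
force: [-0.1, -1.2, -0.3]
grip_width: 0.0869
grasp_force: 0.0
t 26.6 tcp [ 0.3529 -0.2689  0.1307] [-1.80e+02  1.00e-01  8.96e+01] F [-0.1 -1.2 -0.3] w 86.9 gf 0.0
cap 58 z 0.2172 off mm [ 0.6 -0.7] size [55.4 21. ] yaw -3.6
cap 48 z 0.2175 off mm [-0.4 -1.2] size [46.6 20.2] yaw -2.5Traceback (most recent call last):
  File "<stdin>", line 2, in <module>
TypeError: cannot unpack non-iterable NoneType object
```

```bash
python3 - <<'E'
from lib import *
for n in ['wrist','top']:
    c=cam(n)
    for p in packs(c):
        if p['sat']<60 and p['ctr'][0]<.55 and p['ctr'][0]>.15: print(n,p)
    if n=='wrist': cv2.imwrite('pics/w3.png',c['color'][:,:,::-1])
E
```

```text
wrist {'uv': array([275., 180.]), 'ctr': array([ 0.3513, -0.2404]), 'L': 93.7, 'w': 37.2, 'yaw': 88.5, 'nb': 306, 'nd': 918, 'sat': 6}
top {'uv': array([319., 255.]), 'ctr': array([ 0.3517, -0.2267]), 'L': 66.6, 'w': 38.0, 'yaw': 89.5, 'nb': 34, 'nd': 15, 'sat': 19}
top {'uv': array([258., 224.]), 'ctr': array([ 0.4303, -0.0714]), 'L': 95.1, 'w': 27.7, 'yaw': -162.9, 'nb': 31, 'nd': 94, 'sat': 19}
top {'uv': array([404., 195.]), 'ctr': array([ 0.5035, -0.4486]), 'L': 83.0, 'w': 41.2, 'yaw': -31.8, 'nb': 0, 'nd': 2, 'sat': 15}
```

View pics/w3.png

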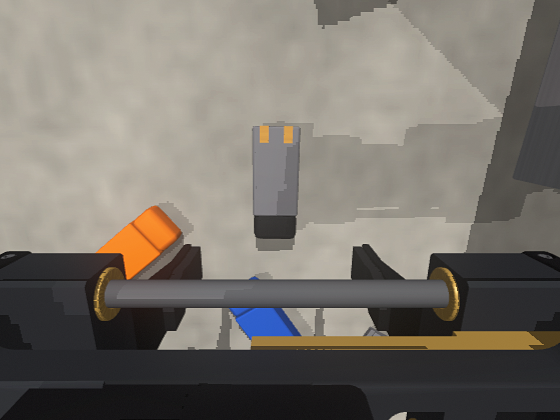

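The wrist view shows pack_38 unmoved at (276,180), its cap at (275,227) between the fingers. The orange and blue look-alikes at (150,240) and (265,310) are clear of them. Descending and gripping.

```bash
python3 -m creep '[66,0,0,1.2,0,0,0,66,0,0,2.4,0,0,0,66,0,0,3.5,0,0,0,66,0,0,3.5,0,0,0,20,0,0,3.5,0,0,0,20,0,0,3.5,0,0,0,20,0,0,3.5,0,0,0,20,0,0,3.5,0,0,0,20,0,0,3.5,0,0,0,20,0,0,3.5,0,0,0,20,0,0,3.5,0,0,0,20,0,0,3.5,0,0,0]' 25
python3 -m creep '[20,0,0,0,0,0,0,20,0,0,-0.5,0,0,0,20,0,0,-1.2,0,0,0,20,0,0,-2,0,0,0,20,0,0,-3,0,0,0,20,0,0,-3.7,0,0,0,20,0,0,-3.7,0,0,0,20,0,0,-3.7,0,0,0]'
python3 - <<'E'
from lib import *
st(); print(go([*cab(-0.215,0.05),0.136],-5.3))
E
```

```text
time_s: 28.05
tool_pos: [0.3523, -0.2697, 0.0259]
tool_rot: [180.0, -0.0, 89.5]
force: [-0.4, 3.0, 5.9]
grip_width: 0.0377
grasp_force: 25.0
time_s: 28.85
tool_pos: [0.352, -0.2697, 0.1363]
tool_rot: [179.9, -0.0, 89.5]
force: [-0.1, -0.2, -1.4]
grip_width: 0.0375
grasp_force: 25.0
t 28.9 tcp [ 0.352  -0.2697  0.1363] [179.9  -0.   89.5] F [-0.1 -0.2 -1.4] w 37.5 gf 25.0
(array([1.106e+01, 3.120e+00, 1.000e-02]), array([ 1.00e-02, -1.00e-02,  1.58e+01]))
```

```bash
python3 -m creep '[20,0.5,0.6,0,0,0,1.2,20,1.4,1.2,0,0,0,2.5,20,2.3,1.9,0,0,0,3.8,20,3.3,2.5,0,0,0,5.1,20,4.3,2.9,0,0,0,6.4,20,5.3,3.12,0,0,0,7.7,20,6.3,3.12,0,0,0,9,20,7.3,3.12,0,0,0,10.3,20,8.3,3.12,0,0,0,11.6,20,9.3,3.12,0,0,0,12.9,20,10.2,3.12,0,0,0,14.2,20,11.06,3.12,0,0,0,15.5]'
python3 -m creep '[20,0,0,0,0,0,0.3,20,0,0,0,0,0,0.3,20,0,0,0,0,0,0.3]'
python3 - <<'E'
from lib import *
st(); print(go([*cab(-0.215,0.05),0.136],-5.3))
c=cam('top'); W=cloud(c).reshape(-1,3); p=cab(-0.15,0.05); m=np.hypot(*(W[:,:2]-p).T)<0.015; print('free end z',np.nanpercentile(W[m,2],[5,50,95]))
E
```

```text
time_s: 30.05
tool_pos: [0.4471, 0.0617, 0.1339]
tool_rot: [179.8, 0.2, -3.8]
force: [0.2, -0.8, -1.0]
grip_width: 0.0377
grasp_force: 25.0
time_s: 30.35
tool_pos: [0.4477, 0.0601, 0.1347]
tool_rot: [179.8, 0.1, -5.3]
force: [0.5, 0.8, 0.2]
grip_width: 0.0375
grasp_force: 25.0
t 30.4 tcp [0.4477 0.0601 0.1347] [ 1.798e+02  1.000e-01 -5.300e+00] F [0.5 0.8 0.2] w 37.5 gf 25.0
(array([ 0.02, -0.05, -0.04]), array([ 0.03,  0.02, -0.  ]))
free end z [-0.00149262  0.1294406   0.13265707]
```

```bash
python3 -m creep '[20,0.6,0,-0.02,0,0,0,20,1.2,0,-0.02,0,0,0,20,1.84,0,-0.02,0,0,0,20,1.84,0,-0.02,0,0,0]'
python3 -m creep '[20,-0.03,0,-0.23,0,0,0,20,-0.07,0,-0.5,0,0,0,20,-0.07,0,-0.77,0,0,0,20,-0.04,0,-1.03,0,0,0,20,0,0,-1.3,0,0,0,20,0.1,0,-1.55,0,0,0,20,0.21,0,-1.8,0,0,0,20,0.37,0,-2.0,0,0,0,20,0.53,0,-2.23,0,0,0]'
python3 -m creep '[20,0.15,0,-0.12,0,0,0,20,0.3,0,-0.24,0,0,0,20,0.44,0,-0.34,0,0,0,20,0.6,0,-0.42,0,0,0,20,0.77,0,-0.48,0,0,0,20,0.94,0,-0.54,0,0,0,20,1.1,0,-0.56,0,0,0,20,1.25,0,-0.58,0,0,0,20,1.25,0,-0.58,0,0,0,20,1.25,0,-0.58,0,0,0]'
python3 - <<'E'
from lib import *
st(); tilt()
E
```

```text
time_s: 30.8
tool_pos: [0.5053, 0.0546, 0.1367]
tool_rot: [179.8, -0.1, -5.4]
force: [0.6, -0.8, -0.7]
grip_width: 0.0376
grasp_force: 25.0
time_s: 31.7
tool_pos: [0.5192, 0.0547, 0.204]
tool_rot: [179.9, 0.1, -5.3]
force: [-1.8, 0.1, -5.2]
grip_width: 0.0375
grasp_force: 25.0
time_s: 32.7
tool_pos: [0.5574, 0.051, 0.2216]
tool_rot: [180.0, -0.1, -5.3]
force: [-3.6, 1.5, -0.0]
grip_width: 0.0381
grasp_force: 25.0
t 32.7 tcp [0.5574 0.051  0.2216] [ 1.8e+02 -1.0e-01 -5.3e+00] F [-3.6  1.5 -0. ] w 38.1 gf 25.0
face n 2149 / 4620 x at pivot mm -8.1 twist 0.3 tilt(+=contacts toward tool +x) 18.7 y range [-24.1  23.8] z end [26.5 73.7]
```

```bash
python3 -m creep '[20,-0.2,0,-0.3,0,0,0,20,-0.5,0,-1,0,0,0,20,-0.5,0,-2,0,0,0,20,-0.5,0,-3,0,0,0,20,-0.5,0,-3.3,0,0,0,20,-0.5,0,-3.3,0,0,0]'
python3 - <<'E'
from lib import *
st(); ins(38,0.232)
E
```

```text
time_s: 33.35
tool_pos: [0.5428, 0.0523, 0.3222]
tool_rot: [-180.0, -0.3, -5.3]
force: [0.8, 0.4, -1.3]
grip_width: 0.0373
grasp_force: 25.0
t 33.4 tcp [0.5428 0.0523 0.3222] [-180.    -0.3   -5.3] F [ 0.8  0.4 -1.3] w 37.3 gf 25.0
face n 1929 / 1932 x at pivot mm -0.3 twist 0.0 tilt(+=contacts toward tool +x) 1.1 y range [-18.1  18.4] z end [26.6 90.7]
tcp target [0.6689 0.1058 0.3228] shift [ 4.05 -2.17 -0.07] turn [ -0.13  -0.16 -15.  ] down dir [ 0.02 -0.    1.  ]
```

```bash
python3 -m creep '[20,0.4,-0.2,0,0,0,-1.3,20,0.8,-0.4,0,0,0,-2.6,20,1.2,-0.6,0,0,0,-3.9,20,1.6,-0.8,0,0,0,-5.2,20,2,-1,0,0,0,-6.5,20,2.4,-1.2,0,0,0,-7.8,20,2.8,-1.4,0,0,0,-9.1,20,3.2,-1.6,0,0,0,-10.4,20,3.6,-1.8,0,0,0,-11.7,20,4.05,-2.17,0,0,0,-13,20,4.05,-2.17,0,0,0,-14.3,20,4.05,-2.17,0,0,0,-15]'
python3 -m creep '[20,0,0,0,0,0,0,20,0,0,0,0,0,0,20,0,0,0,0,0,0]'
python3 - <<'E'
from lib import *
st(); ins(38,0.119)
E
```

```text
time_s: 34.6
tool_pos: [0.6684, 0.1063, 0.3171]
tool_rot: [-179.8, 0.2, 84.9]
force: [-0.6, -0.1, -0.9]
grip_width: 0.0378
grasp_force: 25.0
time_s: 34.9
tool_pos: [0.6685, 0.106, 0.3194]
tool_rot: [-180.0, 0.1, 84.6]
force: [-0.5, -1.0, -1.5]
grip_width: 0.0381
grasp_force: 25.0
t 34.9 tcp [0.6685 0.106  0.3194] [-1.80e+02  1.00e-01  8.46e+01] F [-0.5 -1.  -1.5] w 38.1 gf 25.0
face n 1532 / 2426 x at pivot mm -9.2 twist 2.1 tilt(+=contacts toward tool +x) 21.7 y range [-20.   21.5] z end [ 26.3 109.2]
tcp target [0.6695 0.119  0.2311] shift [ 0.44 -0.01  2.95] turn [-0.01 -3.61 -0.01] down dir [ 0.37  -0.     0.929]
```

```bash
sed -i 's/(T\[:,0\]<0.034)/(T[:,0]<XM)/; s/^CY=/XM=0.034; CY=/' lib.py; python3 - <<'E'
import lib; lib.XM=0.010
lib.ins(38,0.119)
E
```

```text
face n 1937 / 1938 x at pivot mm 0.7 twist 0.1 tilt(+=contacts toward tool +x) 1.3 y range [-19.1  17.5] z end [26.4 90.6]
tcp target [0.6698 0.1048 0.2097] shift [-0.03  0.04  3.67] turn [-0.   -0.2  -0.01] down dir [ 0.022 -0.     1.   ]
```

```bash
python3 -m creep '[20,-0.03,0.04,0.4,0,-0.2,0,20,-0.03,0.04,0.9,0,-0.2,0,20,-0.03,0.04,1.5,0,-0.2,0,20,-0.03,0.04,2,0,-0.2,0,20,-0.03,0.04,2.4,0,-0.2,0,20,-0.03,0.04,2.7,0,-0.2,0,20,-0.03,0.04,3,0,-0.2,0,20,-0.03,0.04,3.25,0,-0.2,0,20,-0.03,0.04,3.45,0,-0.2,0,20,-0.03,0.04,3.6,0,-0.2,0,20,-0.03,0.04,3.7,0,-0.2,0,20,-0.03,0.04,3.75,0,-0.2,0]'
python3 -m creep '[20,0,0,0,0,0,0,20,0,0,0,0,0,0]'
```

```text
time_s: 36.2
tool_pos: [0.67, 0.105, 0.2105]
tool_rot: [179.9, 1.2, 84.7]
force: [-6.3, 0.0, 15.3]
grip_width: 0.0375
grasp_force: 25.0
time_s: 36.4
tool_pos: [0.6699, 0.105, 0.2106]
tool_rot: [179.9, 1.2, 84.7]
force: [-3.2, 0.1, 8.8]
grip_width: 0.0379
grasp_force: 25.0
```

```bash
python3 -m creep '[87,0,0,0,0,0,0,87,0,0,0,0,0,0,87,0,0,0,0,0,0,87,0,0,0,0,0,0,87,0,0,0,0,0,0,87,0,0,0,0,0,0,87,0,0,-0.5,0,0,0,87,0,0,-1.5,0,0,0,87,0,0,-2.8,0,0,0,87,0,0,-3,0,0.2,0,87,0,0,-3,0,0.2,0]'
python3 - <<'E'
from lib import *
st(); capchk(38); g,y=grasp(28); print(g,y,go([*g,0.13],y+180))
E
```

```text
time_s: 37.5
tool_pos: [0.6711, 0.1059, 0.3007]
tool_rot: [179.7, -0.0, 84.6]
force: [-0.3, -0.8, -0.5]
grip_width: 0.0871
grasp_force: 0.0
t 37.5 tcp [0.6711 0.1059 0.3007] [179.7  -0.   84.6] F [-0.3 -0.8 -0.5] w 87.1 gf 0.0
cap 38 z 0.2172 off mm [-0.2 -0.4] size [35.7 20.5] yaw -6.1
{'uv': array([258., 224.]), 'ctr': array([ 0.4303, -0.0714]), 'L': 95.1, 'w': 27.7, 'yaw': -162.9, 'nb': 28, 'nd': 88, 'sat': 17}
[ 0.458018   -0.06287283] -162.9 (array([-6.27, -6.5 ,  5.58]), array([ 0.  ,  0.02, 11.26]))
```

Pack_38 is home. For pack_28 I'll use the grasp yaw that keeps the camera side away from the cabinet.

```bash
python3 -m creep '[87,-1,-1,0,0,0,-1.4,87,-2,-2,0,0,0,-2.8,87,-3,-3,0,0,0,-4.2,87,-4,-4,0,0,0,-5.6,87,-5,-5,0,0,0,-7,87,-6,-6,0,0,0,-8.4,87,-6.27,-6.5,0.5,0,0,-9.8,87,-6.27,-6.5,1,0,0,-11.2,87,-6.27,-6.5,2,0,0,-12.6,87,-6.27,-6.5,3,0,0,-14,87,-6.27,-6.5,4,0,0,-15.4,87,-6.27,-6.5,4,0,0,-16.8]'
python3 - <<'E'
from lib import *
st(); print(go([0.458,-0.0629,0.13],-162.9))
E
```

```text
time_s: 38.8
tool_pos: [0.4543, -0.062, 0.1725]
tool_rot: [-179.9, -0.6, -174.1]
force: [-0.4, 0.0, 0.5]
grip_width: 0.0865
grasp_force: 0.0
t 38.8 tcp [ 0.4543 -0.062   0.1725] [-179.9   -0.6 -174.1] F [-0.4  0.   0.5] w 86.5 gf 0.0
(array([-0.13, -0.04,  1.41]), array([-0.  , -0.1 , -1.87]))
```

```bash
python3 -m creep '[70,0,0,0.6,0,0,-1,70,0,0,1.2,0,0,-1.95,70,0,0,1.6,0,0,-1.95,70,0,0,1.6,0,0,-1.95,70,0,0,1.6,0,0,-1.95]'
python3 - <<'E'
from lib import *
st()
for p in packs(cam('wrist')):
    if p['sat']<60 and abs(p['w']-28)<5:
        print(p); a=np.radians(p['yaw']); g=p['ctr']-.029*np.array([np.cos(a),np.sin(a)]); print(g,go([*g,0.025],p['yaw']))
E
```

```text
time_s: 39.3
tool_pos: [0.4582, -0.0625, 0.1296]
tool_rot: [-179.9, -0.1, -162.9]
force: [-0.5, 0.5, 1.1]
grip_width: 0.0704
grasp_force: 0.0
t 39.3 tcp [ 0.4582 -0.0625  0.1296] [-1.799e+02 -1.000e-01 -1.629e+02] F [-0.5  0.5  1.1] w 70.4 gf 0.0
{'uv': array([276., 180.]), 'ctr': array([ 0.4289, -0.0714]), 'L': 93.7, 'w': 27.6, 'yaw': -163.4, 'nb': 311, 'nd': 127, 'sat': 7}
[ 0.45669135 -0.06311504] (array([0.07, 0.  , 3.5 ]), array([-0.01, -0.  ,  0.09]))
```

```bash
python3 -m creep '[60,0,0,1.2,0,0,0,60,0,0,2.4,0,0,0,60,0,0,3.5,0,0,0,60,0,0,3.5,0,0,0,10,0,0,3.5,0,0,0,10,0,0,3.5,0,0,0,10,0,0,3.5,0,0,0,10,0,0,3.5,0,0,0,10,0,0,3.5,0,0,0,10,0,0,3.5,0,0,0,10,0,0,3.5,0,0,0,10,0,0,3.5,0,0,0]' 25
python3 -m creep '[10,0,0,0,0,0,0,10,0,0,-0.5,0,0,0,10,0,0,-1.2,0,0,0,10,0,0,-2,0,0,0,10,0,0,-3,0,0,0,10,0,0,-3.7,0,0,0,10,0,0,-3.7,0,0,0]'
python3 - <<'E'
from lib import *
st(); print(go([*cab(-0.215,0.05),0.136]))
E
```

```text
time_s: 40.55
tool_pos: [0.4586, -0.0625, 0.0251]
tool_rot: [-180.0, -0.0, -162.8]
force: [-0.2, -0.5, 5.8]
grip_width: 0.0279
grasp_force: 25.0
time_s: 41.25
tool_pos: [0.4604, -0.0626, 0.1382]
tool_rot: [-179.9, 0.3, -162.8]
force: [0.3, 0.4, -1.1]
grip_width: 0.0277
grasp_force: 25.0
t 41.2 tcp [ 0.4604 -0.0626  0.1382] [-179.9    0.3 -162.8] F [ 0.3  0.4 -1.1] w 27.7 gf 25.0
(array([-0.84,  4.06,  0.07]), array([-0.02,  0.05, -0.  ]))
```

```bash
python3 -m creep '[10,0,0.3,0,0,0,1.3,10,-0.1,0.7,0,0,0,2.6,10,-0.2,1.1,0,0,0,3.9,10,-0.3,1.5,0,0,0,5.2,10,-0.4,1.9,0,0,0,6.5,10,-0.5,2.3,0,0,0,7.8,10,-0.6,2.7,0,0,0,9.1,10,-0.7,3.1,0,0,0,10.4,10,-0.8,3.5,0,0,0,11.7,10,-0.84,3.9,0.05,0,0,13,10,-0.84,4.06,0.05,0,0,14.3,10,-0.84,4.06,0.05,0,0,15.6]'
python3 -m creep '[10,0,0,0,0,0,1.4,10,0,0,0,0,0,2.8,10,0,0,0,0,0,4.2,10,0,0,0,0,0,5.6,10,0,0,0,0,0,7,10,0,0,0,0,0,8.4,10,0,0,0,0,0,9.8,10,0,0,0,0,0,11.2,10,0,0,0,0,0,12.6,10,0,0,0,0,0,14,10,0,0,0,0,0,15.4,10,0,0,0,0,0,16.8]'
python3 -m creep '[10,0,0,0,0,0,1.2,10,0,0,0,0,0,1.2,10,0,0,0,0,0,1.2]'
python3 - <<'E'
from lib import *
st(); print(go([*cab(-0.215,0.05),0.136],-5.3))
c=cam('top'); W=cloud(c).reshape(-1,3); p=cab(-0.15,0.05); m=np.hypot(*(W[:,:2]-p).T)<0.012; print('free end z',np.nanpercentile(W[m,2],[5,50,95]))
E
```

```text
time_s: 42.45
tool_pos: [0.4453, 0.062, 0.1324]
tool_rot: [-179.8, 0.1, 103.4]
force: [0.0, -0.0, -0.5]
grip_width: 0.0279
grasp_force: 25.0
time_s: 43.65
tool_pos: [0.4455, 0.0611, 0.1325]
tool_rot: [179.9, 0.1, 2.4]
force: [0.1, -0.4, -1.7]
grip_width: 0.028
grasp_force: 25.0
time_s: 43.95
tool_pos: [0.4459, 0.0611, 0.1331]
tool_rot: [179.9, 0.1, -4.2]
force: [-0.1, 0.2, -1.1]
grip_width: 0.0277
grasp_force: 25.0
t 44.0 tcp [0.4459 0.0611 0.1331] [ 1.799e+02  1.000e-01 -4.200e+00] F [-0.1  0.2 -1.1] w 27.7 gf 25.0
(array([ 0.09, -0.01, -0.1 ]), array([0.02, 0.01, 0.18]))
free end z [-0.00279898  0.12838122  0.13164088]
```

```bash
python3 -m creep '[10,0.6,0,-0.08,0,0,0.18,10,1.2,0,-0.08,0,0,0.18,10,1.9,0,-0.08,0,0,0.18,10,1.9,0,-0.08,0,0,0.18]'
python3 -m creep '[10,-0.03,0,-0.23,0,0,0,10,-0.07,0,-0.5,0,0,0,10,-0.07,0,-0.77,0,0,0,10,-0.04,0,-1.03,0,0,0,10,0,0,-1.3,0,0,0,10,0.1,0,-1.55,0,0,0,10,0.21,0,-1.8,0,0,0,10,0.37,0,-2.0,0,0,0,10,0.53,0,-2.23,0,0,0]'
python3 -m creep '[10,0.15,0,-0.12,0,0,0,10,0.3,0,-0.24,0,0,0,10,0.44,0,-0.34,0,0,0,10,0.6,0,-0.42,0,0,0,10,0.77,0,-0.48,0,0,0,10,0.94,0,-0.54,0,0,0,10,1.1,0,-0.56,0,0,0,10,1.25,0,-0.58,0,0,0,10,1.25,0,-0.58,0,0,0,10,1.25,0,-0.58,0,0,0]'
python3 -c "
import lib; lib.st()"
python3 -m creep '[10,-0.2,0,-0.3,0,0,0,10,-0.5,0,-1,0,0,0,10,-0.5,0,-2,0,0,0,10,-0.5,0,-3,0,0,0,10,-0.5,0,-3.3,0,0,0,10,-0.5,0,-3.3,0,0,0]'
python3 - <<'E'
from lib import *
st(); ins(28,0.232)
E
```

```text
time_s: 44.4
tool_pos: [0.5054, 0.0566, 0.1365]
tool_rot: [179.9, -0.1, -5.4]
force: [-0.5, -0.2, -1.1]
grip_width: 0.028
grasp_force: 25.0
time_s: 45.3
tool_pos: [0.519, 0.0555, 0.2036]
tool_rot: [179.9, 0.1, -5.5]
force: [-3.1, 0.7, -4.1]
grip_width: 0.0279
grasp_force: 25.0
time_s: 46.3
tool_pos: [0.5573, 0.0519, 0.2213]
tool_rot: [180.0, -0.1, -5.5]
force: [-2.2, 1.5, -0.9]
grip_width: 0.0279
grasp_force: 25.0
t 46.3 tcp [0.5573 0.0519 0.2213] [ 1.8e+02 -1.0e-01 -5.5e+00] F [-2.2  1.5 -0.9] w 27.9 gf 25.0
time_s: 46.9
tool_pos: [0.5427, 0.0534, 0.322]
tool_rot: [-180.0, -0.3, -5.5]
force: [-0.2, 0.5, -1.0]
grip_width: 0.0277
grasp_force: 25.0
t 46.9 tcp [0.5427 0.0534 0.322 ] [-180.    -0.3   -5.5] F [-0.2  0.5 -1. ] w 27.7 gf 25.0
face n 1387 / 1388 x at pivot mm 0.5 twist 0.1 tilt(+=contacts toward tool +x) 0.7 y range [-13.3  13.6] z end [26.4 90.3]
tcp target [0.6642 0.0572 0.3223] shift [ 4.05 -0.52 -0.07] turn [ -0.07  -0.1  -15.03] down dir [ 0.011 -0.     1.   ]
```

```bash
python3 -m creep '[10,0.4,0,0,0,0,-1.3,10,0.8,-0.1,0,0,0,-2.6,10,1.2,-0.1,0,0,0,-3.9,10,1.6,-0.2,0,0,0,-5.2,10,2,-0.2,0,0,0,-6.5,10,2.4,-0.3,0,0,0,-7.8,10,2.8,-0.3,0,0,0,-9.1,10,3.2,-0.4,0,0,0,-10.4,10,3.6,-0.45,0,0,0,-11.7,10,4.05,-0.52,0,0,0,-13,10,4.05,-0.52,0,0,0,-14.3,10,4.05,-0.52,0,0,0,-15]'
python3 -m creep '[10,0,0,0,0,0,0,10,0,0,0,0,0,0,10,0,0,0,0,0,0]'
python3 - <<'E'
import lib; lib.XM=0.010
lib.st(); lib.ins(28,0.119)
E
```

```text
time_s: 48.15
tool_pos: [0.6637, 0.0572, 0.3168]
tool_rot: [-179.8, 0.1, 84.7]
force: [0.2, 0.2, -1.4]
grip_width: 0.0278
grasp_force: 25.0
time_s: 48.45
tool_pos: [0.6638, 0.0573, 0.3191]
tool_rot: [-179.9, 0.1, 84.4]
force: [-1.0, 1.1, -1.2]
grip_width: 0.0278
grasp_force: 25.0
t 48.5 tcp [0.6638 0.0573 0.3191] [-1.799e+02  1.000e-01  8.440e+01] F [-1.   1.1 -1.2] w 27.8 gf 25.0
face n 1388 / 1393 x at pivot mm 1.4 twist 0.0 tilt(+=contacts toward tool +x) 0.8 y range [-14.2  12.7] z end [26.5 90.7]
tcp target [0.6651 0.0562 0.2097] shift [-0.03  0.05  3.65] turn [-0.01 -0.12 -0.04] down dir [ 0.014 -0.     1.   ]
```

```bash
python3 -m creep '[10,-0.03,0.04,0.4,0,-0.12,0,10,-0.03,0.04,0.9,0,-0.12,0,10,-0.03,0.04,1.5,0,-0.12,0,10,-0.03,0.04,2,0,-0.12,0,10,-0.03,0.04,2.4,0,-0.12,0,10,-0.03,0.04,2.7,0,-0.12,0,10,-0.03,0.04,3,0,-0.12,0,10,-0.03,0.04,3.25,0,-0.12,0,10,-0.03,0.04,3.45,0,-0.12,0,10,-0.03,0.04,3.6,0,-0.12,0,10,-0.03,0.04,3.7,0,-0.12,0,10,-0.03,0.04,3.75,0,-0.12,0]'
python3 -m creep '[10,0,0,0,0,0,0,10,0,0,0,0,0,0]'
python3 -m creep '[60,0,0,0,0,0,0,60,0,0,0,0,0,0,60,0,0,0,0,0,0,60,0,0,0,0,0,0,60,0,0,-0.5,0,0,0,60,0,0,-1.5,0,0,0,60,0,0,-2.8,0,0,0,60,0,0,-3,0,0.12,0,60,0,0,-3,0,0.12,0]'
python3 - <<'E'
from lib import *
st(); capchk(28); capchk(38)
c=cam('top'); W=cloud(c).reshape(-1,3); m=(np.hypot(*(W[:,:2]-[0.649,-0.0533]).T)<0.035)&(W[:,2]>0.185)&(W[:,2]<0.205)
r=rect(W[m][:,:2]); print('knob',r,m.sum(),np.nanpercentile(W[m,2],95)); print(go([0.649,-0.0533,0.30],r[3]))
E
```

```text
time_s: 49.7
tool_pos: [0.6654, 0.0563, 0.2109]
tool_rot: [179.9, 0.7, 84.5]
force: [-5.7, 0.5, 16.4]
grip_width: 0.0278
grasp_force: 25.0
time_s: 49.9
tool_pos: [0.6653, 0.0562, 0.2109]
tool_rot: [179.9, 0.7, 84.5]
force: [-5.1, -0.1, 11.0]
grip_width: 0.0279
grasp_force: 25.0
time_s: 50.8
tool_pos: [0.6663, 0.0568, 0.3005]
tool_rot: [179.7, -0.0, 84.5]
force: [-0.6, -1.5, -0.1]
grip_width: 0.0603
grasp_force: 0.0
t 50.8 tcp [0.6663 0.0568 0.3005] [179.7  -0.   84.5] F [-0.6 -1.5 -0.1] w 60.3 gf 0.0
cap 28 z 0.2172 off mm [-0.7 -5.9] size [23.4  8.8] yaw -8.5
none 0
knob (array([ 0.65413477, -0.05282603]), 42.51099395751953, 14.432907104492188, -22.5406494140625) 124 0.1962015673915306
(array([-3.72, -0.17, -0.12]), array([ 0.  ,  0.03, 17.84]))
```

```bash
python3 -m creep '[50,-0.5,0,0,0,0,-1.3,50,-1,0,0,0,0,-2.6,50,-1.5,0,0,0,0,-3.9,50,-2,0,0,0,0,-5.2,50,-2.5,0,0,0,0,-6.5,50,-3,0,0,0,0,-7.8,50,-3.5,0,0,0,0,-9.1,50,-3.7,0,0,0,0,-10.4,50,-3.7,0,0,0,0,-11.7,50,-3.7,0,0,0,0,-12.2,50,-3.7,0,0,0,0,-12.2]'
python3 - <<'E'
from lib import *
st()
for n in (58,48,38,28): capchk(n)
print(go([0.654,-0.0528,0.195],157.5))
c=cam('side'); a=cv2.resize(c['color'][100:300,250:420,::-1],None,fx=2.35,fy=2.35); w=cam('wrist')['color'][:,:,::-1]; cv2.imwrite('pics/k.png',np.hstack([a[:400,:399],cv2.resize(w,(400,300)).__class__ and cv2.copyMakeBorder(cv2.resize(w,(400,300)),0,100,0,0,0)]))
E
```

```text
time_s: 52.05
tool_pos: [0.654, -0.0529, 0.2958]
tool_rot: [-179.9, -0.1, 157.7]
force: [0.6, -0.1, 0.3]
grip_width: 0.0502
grasp_force: 0.0
t 52.0 tcp [ 0.654  -0.0529  0.2958] [-1.799e+02 -1.000e-01  1.577e+02] F [ 0.6 -0.1  0.3] w 50.2 gf 0.0
cap 58 z 0.2173 off mm [ 0.  -1.3] size [55.2 20.7] yaw -7.3
cap 48 z 0.2171 off mm [ 0.1 -1.1] size [46.9 21.2] yaw -4.7
cap 38 z 0.2176 off mm [-0.5  6.3] size [33.9  5.9] yaw -5.5
none 0
(array([0.01, 0.  , 3.39]), array([-0.01, -0.01,  0.03]))
```

View pics/k.png

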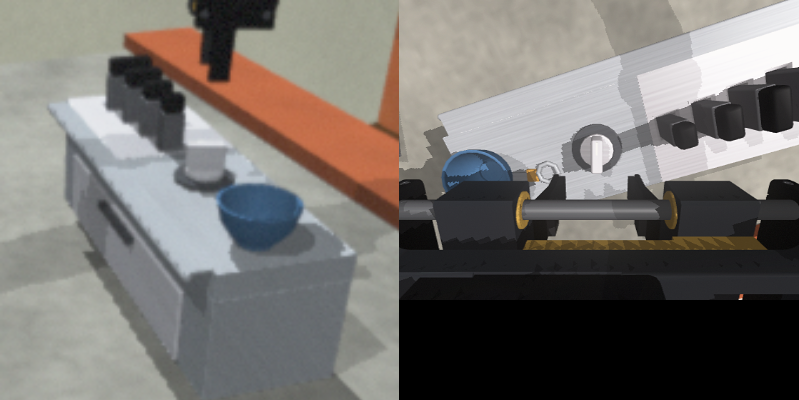

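All four packs stand at equal height in the side view, and the knob bar at (597,152) is centred and aligned with the fingers. Descending, gripping and turning clockwise.

```bash
python3 -m creep '[50,0,0,1,0,0,0,50,0,0,2,0,0,0,50,0,0,3,0,0,0,50,0,0,3.4,0,0,0,50,0,0,3.4,0,0,0,5,0,0,3.4,0,0,0,5,0,0,3.4,0,0,0,5,0,0,3.4,0,0,0,5,0,0,3.4,0,0,0,5,0,0,3.4,0,0,0,5,0,0,3.4,0,0,0,5,0,0,3.4,0,0,0]' 20
python3 -c "
import lib; lib.st()"
python3 -m creep '[5,0,0,0,0,0,1,5,0,0,0,0,0,2,5,0,0,0,0,0,3,5,0,0,0,0,0,4,5,0,0,0,0,0,5,5,0,0,0,0,0,6,5,0,0,0,0,0,7,5,0,0,0,0,0,8,5,0,0,0,0,0,9,5,0,0,0,0,0,10,5,0,0,0,0,0,11,5,0,0,0,0,0,12]'
python3 -m creep '[5,0,0,0,0,0,0.4,5,0,0,0,0,0,0.6,5,0,0,0,0,0,0.6]'
python3 -c "
import lib; lib.st(); print(lib.env.get_obs()['wrist_torque'])"
```

```text
time_s: 53.55
tool_pos: [0.6548, -0.0531, 0.1958]
tool_rot: [-180.0, 0.0, 157.7]
force: [-1.2, -0.4, 1.6]
grip_width: 0.0144
grasp_force: 20.0
t 53.5 tcp [ 0.6548 -0.0531  0.1958] [-180.     0.   157.7] F [-1.2 -0.4  1.6] w 14.4 gf 20.0
time_s: 54.75
tool_pos: [0.6549, -0.053, 0.1958]
tool_rot: [180.0, 0.0, 85.5]
force: [0.6, -0.1, 1.2]
grip_width: 0.014
grasp_force: 20.0
time_s: 55.05
tool_pos: [0.6549, -0.0529, 0.1958]
tool_rot: [180.0, 0.1, 82.2]
force: [0.2, 0.2, 2.5]
grip_width: 0.0142
grasp_force: 20.6
t 55.0 tcp [ 0.6549 -0.0529  0.1958] [1.80e+02 1.00e-01 8.22e+01] F [0.2 0.2 2.5] w 14.2 gf 20.6
[-0.04487413  0.02419952  0.51850135]
```

Torque of 0.5 N m shows the knob is at its stop. Releasing, lifting away and checking everything.

```bash
python3 -m creep '[40,0,0,0,0,0,-0.3,50,0,0,0,0,0,-0.3,50,0,0,0,0,0,-0.3,50,0,0,0,0,0,-0.3,50,0,0,-1,0,0,-0.3,50,0,0,-2.5,0,0,-0.3,50,0,0,-4,0,0,-0.3,50,0,0,-5,0,0,-0.3]'
python3 -m creep '[50,0,-1.5,0,0,0,0,50,0,-3,0,0,0,0,50,0,-4.5,0,0,0,0,50,0,-6,0,0,0,0,50,0,-7.5,0,0,0,0,50,0,-7.5,0,0,0,0,50,0,-7.5,0,0,0,0]'
python3 - <<'E'
from lib import *
st()
for n in (58,48,38,28): capchk(n)
c=cam('top'); W=cloud(c).reshape(-1,3); m=(np.hypot(*(W[:,:2]-[0.654,-0.0533]).T)<0.035)&(W[:,2]>0.185)&(W[:,2]<0.205)
print('knob',rect(W[m][:,:2])); cv2.imwrite('pics/end.png',cv2.resize(c['color'][60:280,90:450,::-1],None,fx=2.2,fy=2.2))
E
```

```text
time_s: 55.85
tool_pos: [0.6551, -0.0533, 0.3492]
tool_rot: [179.8, 0.0, 83.9]
force: [0.7, -0.4, -0.2]
grip_width: 0.05
grasp_force: 0.0
time_s: 56.55
tool_pos: [0.4307, -0.0292, 0.3461]
tool_rot: [179.9, -0.0, 83.9]
force: [-0.2, -0.3, 0.7]
grip_width: 0.05
grasp_force: 0.0
t 56.5 tcp [ 0.4307 -0.0292  0.3461] [179.9  -0.   83.9] F [-0.2 -0.3  0.7] w 50.0 gf 0.0
cap 58 z 0.2171 off mm [ 0. -1.] size [55.8 22. ] yaw -5.6
cap 48 z 0.2166 off mm [ 0.4 -1. ] size [45.5 20.2] yaw -5.0
cap 38 z 0.2168 off mm [-0.7 -0.2] size [35.9 20.3] yaw -3.6
cap 28 z 0.2173 off mm [-0.5  0.3] size [26.5 19.6] yaw -1.9
knob (array([ 0.65412   , -0.05322496]), 40.67669677734375, 14.299996376037598, 83.43614959716797)
```

View pics/end.png

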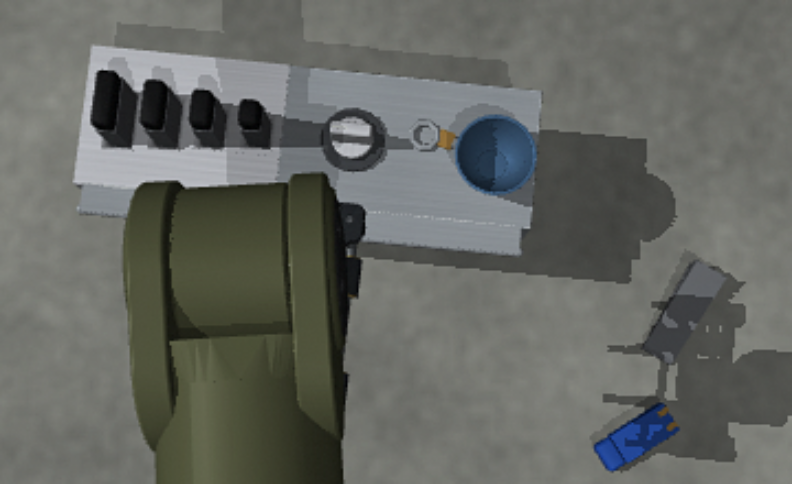

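The picture shows the four packs upright in their pockets at (110,100) to (255,120). The knob bar at (352,135) is across the cabinet, and the keyring, bowl and wedge are unmoved. Handing in.

```bash
python3 -c "
from cell import env
print(env.sign_off())"
```

```text
the job is handed in; nothing more can be done
None
```

I turned all four packs on the lip, widest first, and stood them home in their own pockets. I then turned the knob clockwise to its stop, left the bowl, keyring and wedge undisturbed, and handed the job in at about 57 s; the hand-in returned no verdict.

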